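Gauge a bar against the flip stop of a cut-off saw

TASK

The aluminium bar on the saw table is to be cut to the longer of the two set lengths. Flip the fence's far stop (the one farther from the saw slot) fully down, push the bar flat against the fence and along it until its end bears on that stop's button, leaning on it with a light push of about 10 N for half a second without ramming it, then flip the stop back up well past upright so that the cut piece cannot jam, leaving the bar exactly where it was gauged. Leave the nearer stop up and the other things alone.

Things in the scene. Friction and masses are not known exactly. Their poses are not given: they have to be found in the camera images.
- saw: Fixed cut-off saw table: a dark iron plate 320 mm (x) by 640 mm (y), 20 mm thick, lying on the bench, blade parked below. Origin: centre of the plate's underside; x points away from the robot at yaw 0, y to the left along the fence. The narrow saw slot crosses it along x at y = -50 mm. Behind the fence stand the tipped-back guard (to 150 mm high) and a switch box, which play no part
- fence (a point): A point on the upper front edge of the saw's aluminium fence, 100 mm left of the saw's origin; axes as the saw's. The fence is fixed, 40 mm thick, runs along the saw's y from -310 to +310 mm (24 mm gap at the slot), and its top is 45 mm above the plate (65 mm above the bench). Its working face looks to -x and lies in the plane x = +50 mm of the saw
- stop: Body of the far flip stop, on the fence's top left of the saw slot, the one farther from the slot (225 to 275 mm). 36 x 34 mm, 12 mm high with ears 30 mm high that carry the pin. Origin: centre of its underside, on the fence's top, 20 mm behind the working face; axes as the saw's. It is clamped only finger-tight: a push of over 16 N along the fence counts as shoving it off its setting
- stop_leaf (a joint): Swing of the far leaf about its pin (rad): 0 = fully down (arm level, on its rest), 1.57 = upright, 2.05 = leaned fully back. Stiff hinge (0.12 N m): the 0.10 kg leaf stays where left. Starts at 1.7 to 2.0. On the foot's slot side, 7.5 mm above its lower end, a stiff adjusting screw ends in a 14 mm button; its face, 11 to 32 mm from the leaf's middle plane as the screw is set, gauges the bar
- stop_pin (a point): Hinge pin of the far stop: axis along the fence (the stop's y), 22 mm above the fence's top, 28 mm behind the fence's working face
- stop_knee (a point): Far leaf's knee, where arm and foot meet; circles the pin at 45 mm. A good place to pinch the leaf (14 mm thick along y) from above. The leaf is an L: when down, a 10 mm thick arm runs level from the pin to the knee, and the foot, 26 mm (x) by 14 mm (y), hangs from 5 mm above the knee to 62 mm below it (5 mm above the plate), 4 to 30 mm before the fence. Up, the foot points to the robot
- near_stop_leaf (a joint): Swing of the nearer stop's leaf (a like stop on the fence, 80 to 110 mm from the saw slot, at least 115 mm from the far one); starts leaned back at 1.75 to 2.0 and must stay up. A raised leaf reaches up to 172 mm above the bench and its foot to some 20 mm in front of the fence's face plane
- near_stop_knee (a point): Knee of the nearer stop's leaf, as stop_knee
- bar: The bar to be gauged: solid bright aluminium, 25 x 25 mm, rough sawn to a length somewhere from 300 to 305 mm (along its y), about 0.51 kg (may differ by a quarter), lying loose on the plate in front of the fence, its middle 15 to 40 mm off it and a little askew. Origin: centre of its underside. Its left (+y) end is its head, which goes to the stop; its right end is the one to push on
- cut_piece: Bystander on the plate: a short cut piece of the same bar, 25 x 75 x 25 mm. Origin: centre of its underside
- caliper: Bystander on the plate: a steel slide caliper lying flat, 200 mm long, 8 mm thick. Origin: middle of its beam, underside
- file: Bystander on the bench at the left: a flat file with a wooden handle, 320 mm long, 26 mm high
- chip_brush: Bystander on the bench at the right: a chip brush lying flat
- try_square: Bystander on the bench at the right: an engineer's square, stock 100 mm, blade 150 mm, lying flat
- oil_bottle: Bystander on the bench at the right: a grey oil bottle, 60 mm across, 150 mm high

How it is judged:
By the outcome, as a careful person would: the job done as asked, in the order asked, and still so for the second after the job is handed in, with the robot touching nothing.
It also fails if it takes over 72 s, if anything falls off the work surface, if the arm or the gripper's body presses on something with over 40 N, if the wrist force passes 120 N, or if a joint passes its speed limit or range.

ROBOT

A 6-joint arm with a two-finger parallel gripper is mounted at the origin on the work surface. World frame = base frame: x ahead of the robot, y to its left, z up, the work surface at z = 0. Lengths are in m, angles in rad, forces in N, time in s.
With the tool pointing down it reaches from about 0.25 to 0.775 m from the base axis. Payload 4 kg.
Tool frame: the origin (TCP) lies on the centre line of the jaws, within the pads' length; the fingertips stand 22 mm ahead of it and the grasp point (between the pads) lies 3 mm ahead of it; z points along the fingers, y is the direction in which the jaws open and shut (so a half turn about z gives the same grasp; the last joint's range is limited). The gripper opens to 94 mm and grips with 3 to 60 N. Pads are 16 mm wide; open, the fingers measure 119 mm over their backs; the gripper's body (75 mm by 177 mm) begins 78 mm behind the grasp point.
Start: joints at [1.032, 0.087, 1.371, -0, 1.684, -0.103], TCP at [0.232, 0.499, 0.206] pointing down, gripper open.
Joint ranges: [-3.1, 3.1], [-0.76, 2.03], [0.27, 2.55], [-1.08, 4.22], [0.17, 2.65], [-2.57, 2.57]. Speed limits (rad/s): [2.79, 2.79, 3.14, 3.14, 3.14, 3.14].

INTERFACE

Orientations are given as [roll, pitch, yaw] about the fixed x, y, z axes, in that order (R = Rz(yaw) Ry(pitch) Rx(roll)).
In Python, from bench import robot gives the robot as it stands. The module is installed in compiled form; this text tells all that it offers.
- The arm moves only by the shell command python3 -m inch 'ROWS'. ROWS is JSON, a list of rows, each an object with "linear": the shift along the world's x, y, z scaled (see below), a list of three; "twist": the turn about the world's z scaled (see below); "gripper": the opening, from 0 (shut) to 1 (fully open). In form: [{"linear": [x, y, z], "twist": twist, "gripper": gripper}, ...]. A call has 1 to 10 rows; each row is the pose to reach, as a shift and turn from the pose commanded when the call began; what a row does not reach only later rows make up. The controller multiplies each number of a shift by 0.1 m and each number of a turn by 60 degrees. A row lasts 1/12 s, in which the tool goes at most 41.7 mm and 7.16 degrees, less where a joint would pass 70% of its speed; a pose out of reach is approached as far as the arm can. A call with a number of a shift or a turn outside -1 to 1 is refused whole. A call with a gripper value outside its range is refused whole. The fingers move at their own pace and stop on an object; the grip force is fixed at half the most. Time passes only in rows, so rows that repeat a pose let the fingers close. It gives the time, the measured TCP pose, the force and the opening at its end, in the units of the state.
- robot.get_obs(): the state, without advancing time (a new reading comes with each control period).
- robot.snapshot(name): name is "scene" or "top"; returns a dict with "image" (480x640x3 uint8, red, green, blue), "depth" (480x640 float32, m along the optical axis (not along the pixel's ray), 0 where there is no reading), "mtx" (3x3 intrinsics, pixels), "rvec" (rotation vector, rad) and "tvec" (3), from world to camera coordinates, as OpenCV has them. Camera axes: x right, y down, z forward; pixel columns grow to the right and rows downward; lengths in m; the calibration is good to about 2 mm. A picture is of the moment at which its call begins.
- robot.close_job(): hands the job in, once; it reports no verdict.
The state is a dict: "time": time; "joint_positions": joint angles; "qvel": joint speeds; "joint_torque": joint torques, N m; "tool_pos": TCP position; "ee_rot": TCP orientation; "wrist_force": force on the tool from outside, world axes, zero at the start; "wrist_torque": the same for the moment, N m; "width": finger opening in m.
Only numpy, scipy, OpenCV 4.12 (cv2) and the standard library are available. Lean on these libraries where they do the work, as an engineer would, in place of code of your own. Each camera call takes 0.05 s, during which the arm holds its last target.

## Working session

There is one attempt and no reset: what is moved stays moved. The work goes in short steps, Python scripts to look and compute and a shell command to move; the robot and the scene stay as the last step left them, time stands still between calls to the robot, and variables do not carry over. Pictures are saved under pics/ and viewed, and the job is handed in when it is done.

```bash
mkdir -p pics; ls; cat > h.py <<'E'
import numpy as np, cv2
from bench import robot
def snap(n,tag):
    s=robot.snapshot(n); cv2.imwrite(f'pics/{tag}.png',s['image'][:,:,::-1]); np.savez(f'pics/{tag}.npz',**s); return s
def cloud(s):
    K=np.array(s['mtx']);R,_=cv2.Rodrigues(np.array(s['rvec'],float));t=np.array(s['tvec'],float).reshape(3)
    d=s['depth'];v,u=np.mgrid[:480,:640]
    p=np.stack([(u-K[0,2])/K[0,0]*d,(v-K[1,2])/K[1,1]*d,d],-1)
    return (p-t)@R   # world
def load(tag): return dict(np.load(f'pics/{tag}.npz'))
E
python3 - <<'E'
from h import *
for n in('scene','top'):
    s=snap(n,n+'0'); R,_=cv2.Rodrigues(np.array(s['rvec'],float)); print(n,s['mtx'],(-R.T@np.array(s['tvec']).reshape(3)),R)
o=robot.get_obs();print(o)
E
```

```text
pics
scene [[449.07209735   0.         323.34203444]
 [  0.         449.07209735 235.57057531]
 [  0.           0.           1.        ]] [1.10484738 0.33321091 0.90511829] [[-0.5291491   0.84832872  0.01842872]
 [ 0.64103005  0.41388675 -0.64635767]
 [-0.55595117 -0.33020622 -0.762812  ]]
top [[557.55374418   0.         318.94595868]
 [  0.         557.55374418 230.50214619]
 [  0.           0.           1.        ]] [ 0.18869436 -0.02343252  1.60047658] [[ 0.04886379 -0.99880295  0.00223566]
 [-0.97601716 -0.04822422 -0.21228502]
 [ 0.21213872  0.00819101 -0.97720524]]
{'time': 0.1, 'joint_positions': array([ 1.03192044e+00,  8.78684427e-02,  1.37211095e+00, -4.47556023e-05,
        1.68357698e+00, -1.03093702e-01]), 'qvel': array([-0.00098656, -0.0020271 , -0.00409025,  0.00154306, -0.00032807,
        0.00184334]), 'joint_torque': array([ 1.07707281e-03, -3.41252196e+01, -3.03301549e+01,  7.18681980e-02,
        3.03981279e-02, -8.83399321e-05]), 'tool_pos': array([0.23192677, 0.49816478, 0.20532415]), 'ee_rot': array([-3.13963478e+00, -1.57843944e-04,  2.70580532e+00]), 'wrist_force': array([ 0.08542457, -0.35389533, -0.14916905]), 'wrist_torque': array([ 0.00477537, -0.01083968,  0.01741721]), 'width': 0.09387998234369338}
```

View pics/scene0.png

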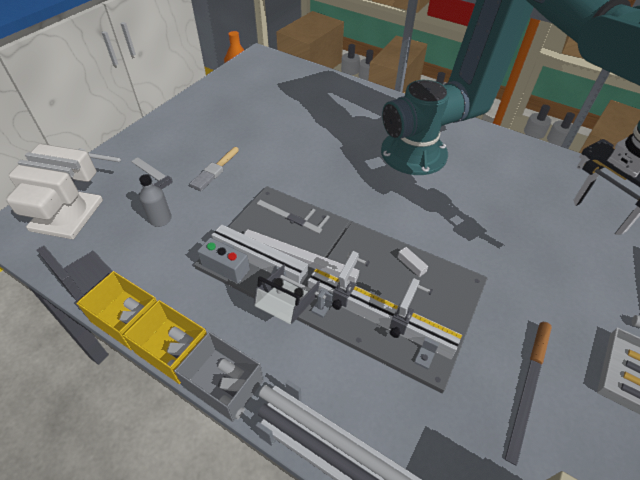

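View pics/top0.png

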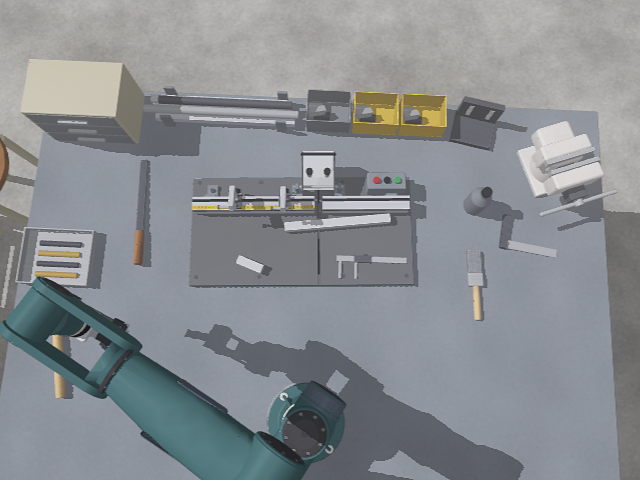

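The top view shows the far stop at about (233,197), the near stop at (283,197), the bar from (285,227) to (390,218), the cut piece at (250,264) and the caliper at (370,260). Next I'll measure the poses.

```bash
python3 - <<'E'
from h import *
s=load('top0');p=cloud(s);im=s['image']
cv2.imwrite('pics/crop.png',cv2.resize(im[145:295,180:425][:,:,::-1],None,fx=3.2,fy=3.2,interpolation=cv2.INTER_CUBIC))
for (u,v) in [(195,185),(195,280),(412,280),(300,260),(340,200),(260,203),(400,205),(215,203),(286,227),(340,222),(389,218),(250,264),(233,190),(233,205),(283,190),(283,205)]:
    print((u,v),p[v,u].round(4))
z=p[...,2]
# plate mask
m=(z>0.013)&(z<0.027); n,l,st,c=cv2.connectedComponentsWithStats(m.astype(np.uint8)); 
i=l[260,300]; q=p[l==i][:,:2]; print(cv2.minAreaRect(q.astype(np.float32)), st[i])
for nm,lo,hi,(u0,u1,v0,v1) in [('bar',.038,.052,(280,395,208,235)),('fence',.058,.072,(190,412,190,216)),('cut',.038,.052,(230,272,250,280))]:
    m=np.zeros_like(z,bool);m[v0:v1,u0:u1]=True;m&=(z>lo)&(z<hi);q=p[m]
    print(nm,m.sum(),cv2.minAreaRect(q[:,:2].astype(np.float32)),q.mean(0))
E
```

```text
(195, 185) [0.6508 0.3618 0.0206]
(195, 280) [0.3701 0.3341 0.0235]
(412, 280) [ 0.4001 -0.2809  0.0255]
(300, 260) [0.4429 0.0399 0.0183]
(340, 200) [ 0.6139 -0.0662  0.0651]
(260, 203) [0.5931 0.1607 0.0675]
(400, 205) [ 0.6063 -0.2368  0.0698]
(215, 203) [0.5875 0.289  0.0648]
(286, 227) [0.531  0.0839 0.0495]
(340, 222) [ 0.5539 -0.0694  0.0465]
(389, 218) [ 0.573  -0.2094  0.045 ]
(250, 264) [0.4207 0.1792 0.0428]
(233, 190) [0.6058 0.2274 0.1437]
(233, 205) [0.562  0.2227 0.151 ]
(283, 190) [0.6121 0.0917 0.1453]
(283, 205) [0.5664 0.0879 0.1596]
((0.5312110781669617, 0.04362630844116211), (0.3204909861087799, 0.6417110562324524), 3.1799890995025635) [  188   177   225   109 13687]
bar 1017 ((0.571175217628479, -0.06170426309108734), (0.05874452367424965, 0.32778942584991455), 8.031951904296875) [ 0.55832218 -0.06240109  0.04475202]
fence 2573 ((0.6091654896736145, 0.048693835735321045), (0.06094581261277199, 0.6193988919258118), 2.8938827514648438) [0.60325717 0.02734223 0.0650288 ]
cut 230 ((0.42093074321746826, 0.18207767605781555), (0.07566669583320618, 0.02528163231909275), 69.43544006347656) [0.42100444 0.18238103 0.0451686 ]
```

```bash
python3 - <<'E'
from h import *
s=load('scene0');im=s['image']
cv2.imwrite('pics/crop2.png',cv2.resize(im[180:395,180:500][:,:,::-1],None,fx=2.5,fy=2.5,interpolation=cv2.INTER_CUBIC))
E
```

```text
(no output)
```

View pics/crop.png

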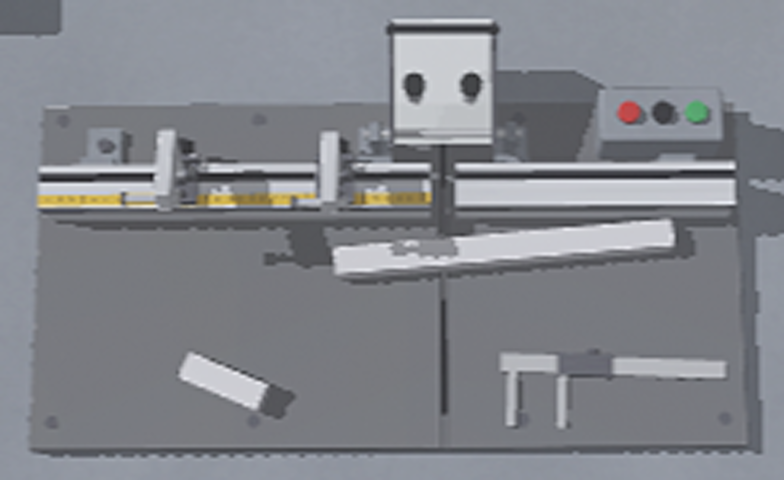

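View pics/crop2.png

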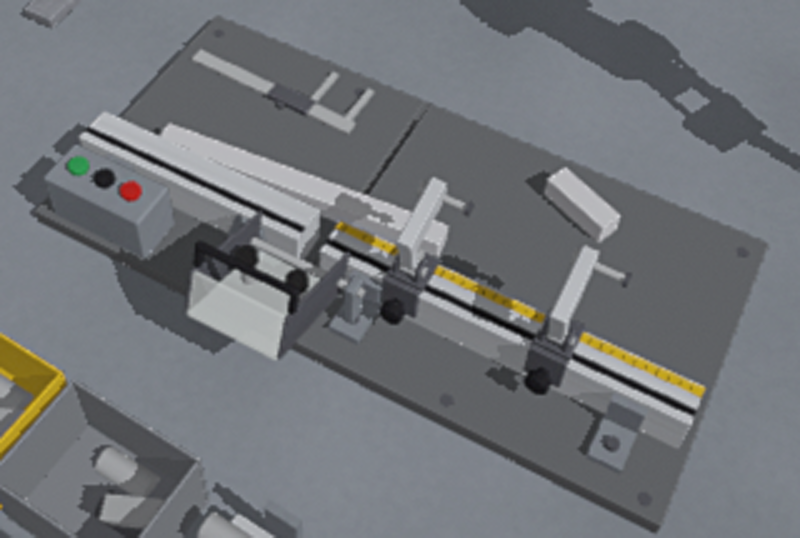

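```bash
cat >> h.py <<'E'
def sawT(p,c,yaw):
    q=np.array(p)-np.array([c[0],c[1],0]); cc,ss=np.cos(yaw),np.sin(yaw)
    return np.stack([cc*q[...,0]+ss*q[...,1],-ss*q[...,0]+cc*q[...,1],q[...,2]],-1)
E
python3 - <<'E'
from h import *
P={}
for tag in('top0','scene0'):
    p=cloud(load(tag));z=p[...,2]
    m=(z>0.012)&(z<0.028)&(load(tag)['depth']>0); n,l,st,c=cv2.connectedComponentsWithStats(m.astype(np.uint8))
    i=1+np.argmax(np.where((c[1:,0]>150)&(c[1:,0]<500),st[1:,4],0)); q=p[l==i]
    r=cv2.minAreaRect(q[:,:2].astype(np.float32)); print(tag,r,'z',np.median(q[:,2]))
    c0=np.array(r[0]); yaw=np.radians(3.1)
    # fence front top edge: bin by saw y
    q=sawT(p,c0,yaw).reshape(-1,3)
    f=q[(q[:,2]>.061)&(q[:,2]<.069)&(abs(q[:,1])<.3)&(q[:,0]>.03)&(q[:,0]<.1)]
    ys=np.arange(-.3,.3,.02);pts=[]
    for y in ys:
        b=f[abs(f[:,1]-y)<.01]
        if len(b)>10: pts.append((y,b[:,0].min(),b[:,0].max()))
    pts=np.array(pts);print((pts*1000).round(1).tolist())
    for nm,lo,hi in(('leafregion',.10,.18),):
        b=q[(q[:,2]>lo)&(q[:,2]<hi)&(q[:,0]>-.03)&(q[:,0]<.13)&(q[:,1]>-.02)&(q[:,1]<.3)]
        for y0,y1 in((.0,.11),(.12,.29)):
            d=b[(b[:,1]>y0)&(b[:,1]<y1)]
            print('leaf',len(d),'x',np.percentile(d[:,0],[0,5,50,95,100]).round(4),'y',np.percentile(d[:,1],[0,5,25,50,75,95,100]).round(4),'z',np.percentile(d[:,2],[0,5,50,95,100]).round(4))
    b=q[(q[:,2]>.041)&(q[:,2]<.049)&(q[:,0]>-.05)&(q[:,0]<.046)&(q[:,1]<.15)&(q[:,1]>-.3)]
    print('bar',len(b),cv2.minAreaRect(b[:,:2].astype(np.float32)))
E
```

```text
top0 ((0.5311744809150696, 0.04363080859184265), (0.320490300655365, 0.6417335867881775), 3.1866750717163086) z 0.020218742287130664
[[-300.0, 50.0, 91.0], [-280.0, 49.7, 89.8], [-260.0, 49.1, 97.4], [-240.0, 49.3, 97.3], [-220.0, 49.3, 88.4], [-200.0, 49.8, 88.7], [-180.0, 49.6, 88.6], [-160.0, 49.4, 89.3], [-140.0, 50.0, 89.2], [-120.0, 49.2, 95.5], [-100.0, 49.3, 92.3], [-80.0, 50.2, 89.0], [-60.0, 50.7, 89.0], [-40.0, 49.6, 89.8], [-20.0, 49.6, 89.5], [0.0, 50.2, 95.9], [20.0, 50.2, 95.9], [60.0, 59.9, 92.0], [80.0, 47.9, 90.0], [100.0, 48.1, 89.2], [120.0, 50.6, 90.2], [140.0, 50.9, 90.8], [160.0, 49.5, 90.6], [220.0, 49.5, 90.3], [240.0, 49.5, 96.8], [260.0, 49.5, 97.3], [280.0, 49.8, 96.3]]
leaf 192 x [0.0254 0.0286 0.0476 0.0912 0.0976] y [0.0298 0.0337 0.0407 0.0459 0.0511 0.074  0.079 ] z [0.1269 0.1319 0.1465 0.1594 0.1619]
leaf 209 x [0.0288 0.032  0.0528 0.0924 0.097 ] y [0.1719 0.177  0.1788 0.1839 0.1898 0.2151 0.2209] z [0.1055 0.1319 0.1467 0.1602 0.1685]
bar 687 ((0.018150215968489647, -0.1046677976846695), (0.027125494554638863, 0.3035236597061157), 4.9333896636962
[... 471 characters left out ...]
 50.0, 97.8], [20.0, 50.0, 95.3], [40.0, 94.2, 97.3], [60.0, 50.0, 97.0], [80.0, 48.3, 91.7], [100.0, 48.5, 91.0], [120.0, 49.9, 91.6], [140.0, 49.1, 90.7], [160.0, 48.4, 96.0], [180.0, 93.8, 96.2], [200.0, 49.9, 96.6], [220.0, 48.2, 89.7], [240.0, 47.9, 93.8], [260.0, 48.1, 98.6], [280.0, 48.0, 95.3]]
leaf 369 x [0.0287 0.033  0.0614 0.0934 0.0956] y [0.0313 0.0401 0.0451 0.0506 0.0538 0.0727 0.0804] z [0.1001 0.1157 0.1443 0.156  0.1593]
leaf 364 x [0.0329 0.0368 0.0638 0.0963 0.0996] y [0.1736 0.1789 0.183  0.1878 0.1924 0.2159 0.2224] z [0.1003 0.1184 0.1464 0.1591 0.1608]
bar 971 ((0.018105095252394676, -0.10362938046455383), (0.02894100919365883, 0.3039490580558777), 4.775306224822998)
```

```bash
python3 - <<'E'
from h import *
c0=(.5315,.0425);yaw=np.radians(3.15)
for tag,(u0,u1,v0,v1) in {'top0':(205,260,180,222),'scene0':(375,450,265,345)}.items():
    s=load(tag);q=sawT(cloud(s),c0,yaw)
    cv2.imwrite(f'pics/z_{tag}.png',cv2.resize(s['image'][v0:v1,u0:u1][:,:,::-1],None,fx=8,fy=8,interpolation=cv2.INTER_NEAREST) if tag!='top0' else cv2.resize(s['image'][v0:v1,u0:u1][:,:,::-1],None,fx=12,fy=12,interpolation=cv2.INTER_NEAREST))
    b=q.reshape(-1,3)
    for a0,a1 in((.198,.24),(.13,.177)):
        d=b[(b[:,2]>.10)&(b[:,2]<.2)&(b[:,0]>-.05)&(b[:,0]<.13)&(b[:,1]>a0)&(b[:,1]<a1)]
        print(tag,a0,len(d));print((d[::max(1,len(d)//25)]*1000).round(0).tolist())
E
```

```text
top0 0.198 32
[[42.0, 222.0, 147.0], [41.0, 219.0, 148.0], [39.0, 222.0, 148.0], [38.0, 219.0, 149.0], [41.0, 218.0, 138.0], [38.0, 213.0, 149.0], [40.0, 212.0, 142.0], [39.0, 209.0, 146.0], [41.0, 207.0, 140.0], [38.0, 202.0, 150.0], [39.0, 200.0, 147.0], [40.0, 198.0, 143.0], [35.0, 221.0, 150.0], [36.0, 219.0, 146.0], [37.0, 217.0, 143.0], [36.0, 214.0, 146.0], [36.0, 211.0, 147.0], [36.0, 208.0, 147.0], [36.0, 206.0, 146.0], [35.0, 203.0, 149.0], [36.0, 201.0, 145.0], [37.0, 198.0, 143.0], [34.0, 219.0, 145.0], [34.0, 217.0, 142.0], [35.0, 215.0, 140.0], [36.0, 213.0, 136.0], [34.0, 209.0, 142.0], [34.0, 206.0, 144.0], [34.0, 204.0, 142.0], [34.0, 200.0, 145.0], [35.0, 199.0, 140.0], [32.0, 220.0, 140.0]]
top0 0.13 9
[[41.0, 176.0, 148.0], [40.0, 173.0, 150.0], [39.0, 176.0, 145.0], [39.0, 174.0, 146.0], [35.0, 176.0, 150.0], [37.0, 174.0, 143.0], [34.0, 176.0, 144.0], [34.0, 174.0, 141.0], [31.0, 174.0, 145.0]]
scene0 0.198 48
[[36.0, 198.0, 145.0], [35.0, 200.0, 145.0], [39.0, 199.0, 145.0], [37.0, 201.0, 144.0], [37.0, 203.0, 145.0], [36.0, 204.0, 145.0], [42.0, 198.0, 145.0],
[... 548 characters left out ...]
], [37.0, 220.0, 147.0], [34.0, 221.0, 143.0], [41.0, 211.0, 142.0], [41.0, 213.0, 143.0], [39.0, 215.0, 142.0], [40.0, 217.0, 145.0], [41.0, 219.0, 147.0], [39.0, 220.0, 147.0], [39.0, 215.0, 139.0], [42.0, 217.0, 144.0], [43.0, 219.0, 148.0], [41.0, 221.0, 146.0], [42.0, 218.0, 142.0], [43.0, 220.0, 144.0], [41.0, 219.0, 137.0], [42.0, 221.0, 140.0]]
scene0 0.13 15
[[33.0, 173.0, 147.0], [36.0, 174.0, 149.0], [37.0, 176.0, 150.0], [38.0, 172.0, 146.0], [39.0, 175.0, 149.0], [37.0, 176.0, 147.0], [40.0, 173.0, 146.0], [40.0, 175.0, 147.0], [44.0, 173.0, 146.0], [44.0, 175.0, 149.0], [43.0, 176.0, 148.0], [44.0, 173.0, 143.0], [43.0, 175.0, 144.0], [44.0, 174.0, 140.0], [44.0, 176.0, 142.0]]
```

View pics/z_scene0.png

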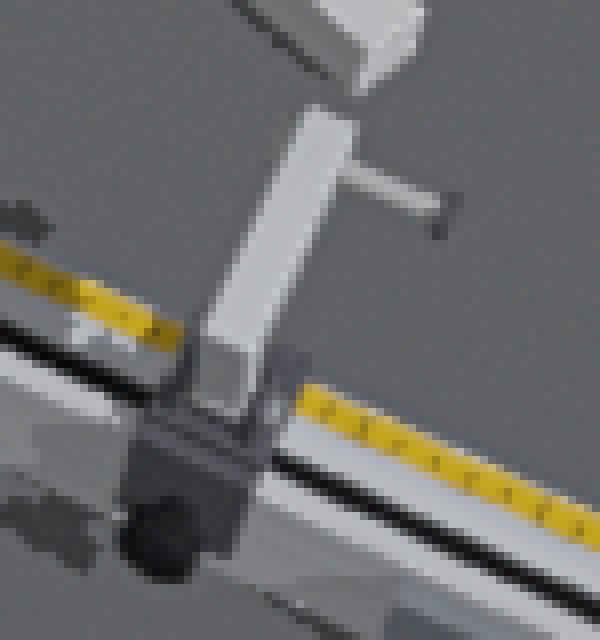

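View pics/z_top0.png

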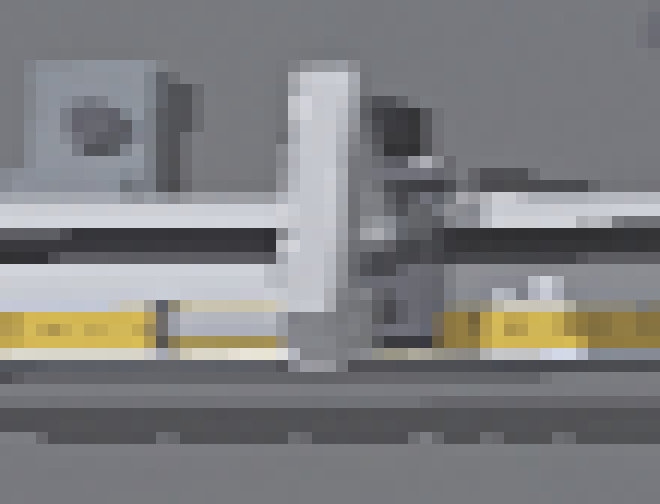

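```bash
python3 - <<'E'
from h import *
c0=(.5315,.0425);yaw=np.radians(3.15)
for tag in('top0','scene0'):
    s=load(tag);b=sawT(cloud(s),c0,yaw).reshape(-1,3)
    d=b[(b[:,2]>.11)&(b[:,2]<.2)&(b[:,0]>.045)&(b[:,0]<.13)&(b[:,1]>.15)&(b[:,1]<.24)]
    print(tag,len(d),np.percentile(d[:,1],[0,5,10,50,90,95,100]).round(4))
    for lo in np.arange(.03,.1,.008):
        e=b[(b[:,2]>.11)&(b[:,2]<.2)&(b[:,0]>lo)&(b[:,0]<lo+.008)&(b[:,1]>.176)&(b[:,1]<.196)]
        if len(e):print(round(lo,3),len(e),'ymin/max',e[:,1].min().round(4),e[:,1].max().round(4),'zmax',np.percentile(e[:,2],[50,90]).round(4))
# grey-level edge: top image rows across leaf
s=load('top0');g=cv2.cvtColor(s['image'],cv2.COLOR_RGB2GRAY)
print(g[185:206:3,224:242])
# model projection of leaf middle line for candidates
K=np.array(s['mtx']);
def S2W(p):
    cc,ss=np.cos(yaw),np.sin(yaw);return np.array([c0[0]+cc*p[0]-ss*p[1],c0[1]+ss*p[0]+cc*p[1],p[2]])
for y in(.178,.185,.192):
  for x,z in((.095,.14),(.05,.155)):
    uv,_=cv2.projectPoints(S2W((x,y,z))[None],np.array(s['rvec'],float),np.array(s['tvec'],float),K,None);print(y,x,uv.ravel().round(2))
E
```

```text
top0 117 [0.178  0.1787 0.1788 0.1834 0.1912 0.1922 0.1933]
0.03 30 ymin/max 0.1765 0.1956 zmax [0.1496 0.161 ]
0.038 18 ymin/max 0.176 0.1957 zmax [0.1566 0.1622]
0.046 17 ymin/max 0.1787 0.1918 zmax [0.1554 0.1597]
0.054 18 ymin/max 0.1789 0.193 zmax [0.1514 0.1569]
0.062 19 ymin/max 0.1787 0.1933 zmax [0.1499 0.1539]
0.07 14 ymin/max 0.178 0.1907 zmax [0.1487 0.1532]
0.078 22 ymin/max 0.1783 0.1922 zmax [0.1436 0.1485]
0.086 19 ymin/max 0.1781 0.1922 zmax [0.1428 0.1459]
0.094 7 ymin/max 0.1784 0.1923 zmax [0.1421 0.1454]
scene0 245 [0.1776 0.1785 0.1792 0.1855 0.1913 0.1915 0.1916]
0.03 13 ymin/max 0.1762 0.1958 zmax [0.1592 0.1601]
0.038 31 ymin/max 0.1763 0.1953 zmax [0.1574 0.1601]
0.046 32 ymin/max 0.1776 0.1915 zmax [0.1565 0.1588]
0.054 33 ymin/max 0.1778 0.1916 zmax [0.1529 0.1554]
0.062 35 ymin/max 0.1776 0.1916 zmax [0.1506 0.153 ]
0.07 29 ymin/max 0.1783 0.1915 zmax [0.148  0.1501]
0.078 36 ymin/max 0.178 0.1916 zmax [0.1454 0.1477]
0.086 40 ymin/max 0.1776 0.1916 zmax [0.1426 0.1457]
0.094 39 ymin/max 0.1778 0.1915 zmax [0.1394 0.1428]
[[121 122 122 121 119 127 143 151 152 156 139 119 121 120 120 121 120 120]
 [122 122 121 120 116 196 211 198 200 195 158  98  80  81  98 117 124 122]
 [121 122 122 120 109 172 199 199 200 179 134 108  83  59  59  55  85 115]
 [121 121 120 118 142 182 198 199 205 176 117 117 116 113 114 113 116 103]
 [206 206 206 204 210 204 197 197 201 169 112 126 126 104  81 103  98 120]
 [ 57  58  57  50 191 211 197 197 193 156 111 114 113  98  73  69  75  70]
 [204 204 204 189 185 195 196 197 183 142 110 107 106 108 108 107 105 101]]
0.178 0.095 [234.23 186.64]
0.178 0.05 [232.98 201.13]
0.185 0.095 [231.66 186.65]
0.185 0.05 [230.37 201.15]
0.192 0.095 [229.09 186.66]
0.192 0.05 [227.76 201.16]
```

```bash
for i in 1; do python3 -m inch '[{"linear":[0.33,-0.22,0.03],"twist":0.06,"gripper":0.28},{"linear":[0.66,-0.44,0.06],"twist":0.12,"gripper":0.28},{"linear":[1,-0.67,0.1],"twist":0.2,"gripper":0.28}]'; done
python3 -m inch '[{"linear":[0.33,-0.22,0],"twist":0.1,"gripper":0.28},{"linear":[0.66,-0.44,0],"twist":0.2,"gripper":0.28},{"linear":[1,-0.67,0],"twist":0.269,"gripper":0.28}]'
python3 -m inch '[{"linear":[0.33,-0.22,0],"twist":0,"gripper":0.28},{"linear":[0.66,-0.44,0],"twist":0,"gripper":0.28},{"linear":[1,-0.67,0],"twist":0,"gripper":0.28}]'
python3 -m inch '[{"linear":[0.33,-0.22,0],"twist":0,"gripper":0.28},{"linear":[0.6,-0.44,0],"twist":0,"gripper":0.28},{"linear":[0.817,-0.657,0],"twist":0,"gripper":0.28},{"linear":[0.817,-0.657,0],"twist":0,"gripper":0.28},{"linear":[0.817,-0.657,0],"twist":0,"gripper":0.28}]'
```

```text
time: 0.35
tool_pos: [0.3322, 0.4309, 0.2156]
ee_rot: [-3.14, -0.001, 2.921]
wrist_force: [1.0, 1.3, 0.7]
width: 0.0774
time: 0.6
tool_pos: [0.4332, 0.3633, 0.216]
ee_rot: [-3.142, -0.001, -3.081]
wrist_force: [0.8, 0.7, 0.7]
width: 0.0576
time: 0.85
tool_pos: [0.5332, 0.2962, 0.2158]
ee_rot: [-3.142, -0.001, -3.086]
wrist_force: [-0.5, 0.7, -0.3]
width: 0.0376
time: 1.27
tool_pos: [0.6145, 0.2304, 0.2148]
ee_rot: [-3.141, -0.003, -3.089]
wrist_force: [0.5, -0.3, 0.4]
width: 0.0262
```

```bash
python3 - <<'E'
from h import *
s=snap('top','top1');s2=snap('scene','scene1')
o=robot.get_obs();print(o['tool_pos'],o['ee_rot'],o['wrist_force'],o['joint_positions'])
a=cv2.resize(s['image'][160:240,190:300][:,:,::-1],None,fx=5,fy=5,interpolation=cv2.INTER_CUBIC)
b=cv2.resize(s2['image'][200:345,340:480][:,:,::-1],(386,400),interpolation=cv2.INTER_CUBIC)
cv2.imwrite('pics/c1.png',np.hstack([a,np.zeros((400,10,3),np.uint8),b])[:, :800] if 0 else np.hstack([cv2.resize(a,(400,400)),b]))
E
```

```text
[0.61325378 0.23240621 0.21588721] [ 3.14110782e+00 -1.35994241e-03 -3.08581881e+00] [-0.19238355  0.63596478  0.69700928] [ 2.75424412e-01  3.26657543e-01  1.06932005e+00  7.81583518e-04
  1.74683663e+00 -1.35100902e+00]
```

View pics/c1.png

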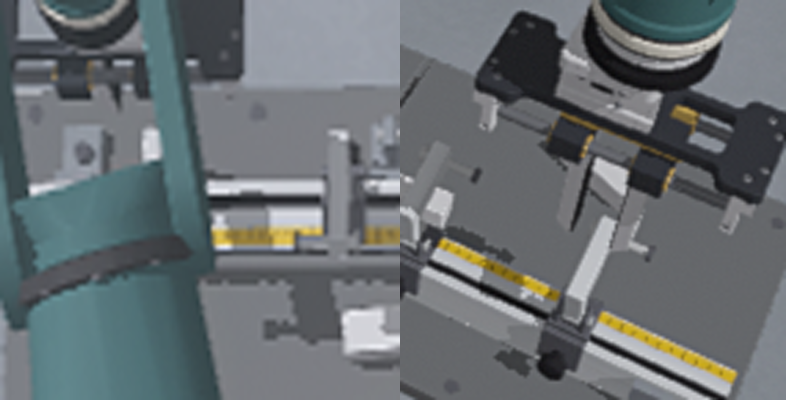

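The scene view shows the two fingers straddling the far leaf. I'll descend and then close in small steps, watching the side force.

```bash
python3 -m inch '[{"linear":[0,0,-0.25],"twist":0,"gripper":0.28},{"linear":[0,0,-0.5],"twist":0,"gripper":0.28},{"linear":[0,0,-0.7],"twist":0,"gripper":0.28},{"linear":[0,0,-0.78],"twist":0,"gripper":0.28},{"linear":[0,0,-0.78],"twist":0,"gripper":0.28}]'
python3 -m inch '[{"linear":[0,0,0],"twist":0,"gripper":0.19},{"linear":[0,0,0],"twist":0,"gripper":0.19},{"linear":[0,0,0],"twist":0,"gripper":0.19}]'
python3 -m inch '[{"linear":[0,0,0],"twist":0,"gripper":0.175},{"linear":[0,0,0],"twist":0,"gripper":0.175}]'
python3 -m inch '[{"linear":[0,0,0],"twist":0,"gripper":0.165},{"linear":[0,0,0],"twist":0,"gripper":0.165}]'
```

```text
time: 1.78
tool_pos: [0.6114, 0.2328, 0.1356]
ee_rot: [-3.141, -0.005, -3.084]
wrist_force: [-1.0, 0.5, -0.4]
width: 0.0265
time: 2.03
tool_pos: [0.6148, 0.2325, 0.1408]
ee_rot: [3.141, 0.004, -3.086]
wrist_force: [0.2, 0.7, -0.6]
width: 0.0181
time: 2.2
tool_pos: [0.6145, 0.2321, 0.1397]
ee_rot: [3.141, 0.002, -3.086]
wrist_force: [-0.7, -0.9, 0.5]
width: 0.0164
time: 2.37
tool_pos: [0.614, 0.2319, 0.1388]
ee_rot: [3.141, 0.001, -3.086]
wrist_force: [-0.6, 0.4, -0.7]
width: 0.0156
```

```bash
python3 -m inch '[{"linear":[0,0,0],"twist":0,"gripper":0.158},{"linear":[0,0,0],"twist":0,"gripper":0.158}]'
python3 -m inch '[{"linear":[0,0,0],"twist":0,"gripper":0.153},{"linear":[0,0,0],"twist":0,"gripper":0.153}]'
python3 -m inch '[{"linear":[0,0,0],"twist":0,"gripper":0.148},{"linear":[0,0,0],"twist":0,"gripper":0.148}]'
```

```text
time: 2.53
tool_pos: [0.6139, 0.2318, 0.1384]
ee_rot: [3.141, -0.0, -3.086]
wrist_force: [-0.0, 0.2, -0.1]
width: 0.0149
time: 2.7
tool_pos: [0.6138, 0.232, 0.1383]
ee_rot: [3.141, -0.0, -3.086]
wrist_force: [-0.6, 0.5, -0.3]
width: 0.0143
time: 2.87
tool_pos: [0.6139, 0.2321, 0.1383]
ee_rot: [3.141, -0.0, -3.086]
wrist_force: [0.9, 1.6, -0.4]
width: 0.0138
```

```bash
python3 -m inch '[{"linear":[0,0,0],"twist":0,"gripper":0.12},{"linear":[0,0,0],"twist":0,"gripper":0.12},{"linear":[-0.065,-0.004,0.017],"twist":0,"gripper":0.12},{"linear":[-0.132,-0.007,0.024],"twist":0,"gripper":0.12},{"linear":[-0.2,-0.011,0.021],"twist":0,"gripper":0.12},{"linear":[-0.266,-0.015,0.008],"twist":0,"gripper":0.12},{"linear":[-0.328,-0.018,-0.015],"twist":0,"gripper":0.12},{"linear":[-0.388,-0.021,-0.047],"twist":0,"gripper":0.12}]'
python3 -m inch '[{"linear":[-0.07,-0.004,-0.056],"twist":0,"gripper":0.12},{"linear":[-0.128,-0.007,-0.125],"twist":0,"gripper":0.12},{"linear":[-0.17,-0.009,-0.204],"twist":0,"gripper":0.12},{"linear":[-0.197,-0.011,-0.29],"twist":0,"gripper":0.12},{"linear":[-0.206,-0.011,-0.379],"twist":0,"gripper":0.12},{"linear":[-0.206,-0.011,-0.379],"twist":0,"gripper":0.12},{"linear":[-0.206,-0.011,-0.379],"twist":0,"gripper":0.12},{"linear":[-0.206,-0.011,-0.379],"twist":0,"gripper":0.12}]'
```

```text
time: 3.53
tool_pos: [0.5778, 0.2302, 0.1365]
ee_rot: [3.14, 0.009, -3.087]
wrist_force: [4.2, 1.6, 5.8]
width: 0.0132
time: 4.2
tool_pos: [0.5523, 0.2288, 0.0972]
ee_rot: [3.141, -0.003, -3.086]
wrist_force: [-5.8, 1.3, 6.7]
width: 0.0136
```

```bash
python3 -m inch '[{"linear":[0,0,-0.015],"twist":0,"gripper":0.12},{"linear":[0,0,-0.03],"twist":0,"gripper":0.12},{"linear":[0,0,-0.03],"twist":0,"gripper":0.12},{"linear":[0,0,-0.03],"twist":0,"gripper":0.12}]'
python3 - <<'E'
from h import *
s2=snap('scene','scene2');q=sawT(cloud(s2),(.5315,.0425),np.radians(3.15)).reshape(-1,3)
b=cv2.resize(s2['image'][230:370,340:480][:,:,::-1],(600,600),interpolation=cv2.INTER_CUBIC);cv2.imwrite('pics/c2.png',b)
print(robot.get_obs()['tool_pos'])
E
```

```text
time: 4.53
tool_pos: [0.5522, 0.2289, 0.0951]
ee_rot: [3.141, -0.003, -3.086]
wrist_force: [-7.1, -0.1, 9.6]
width: 0.0137
[0.55224504 0.22886301 0.09509417]
```

View pics/c2.png

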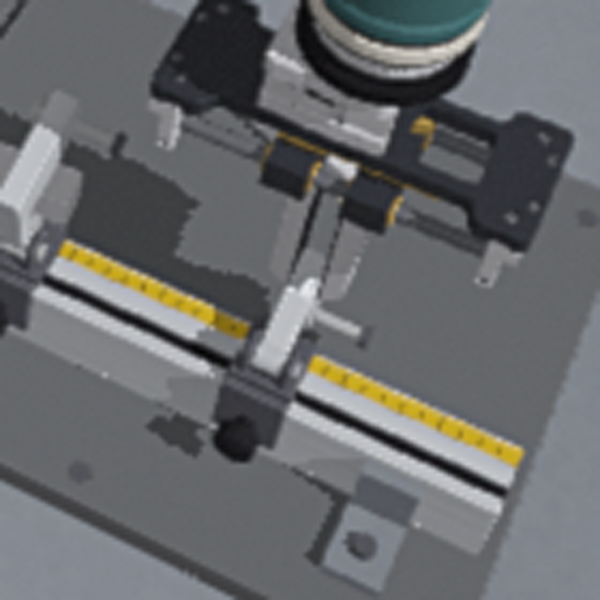

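```bash
python3 - <<'E'
from h import *
q=sawT(cloud(load('scene2')),(.5315,.0425),np.radians(3.15))
b=q.reshape(-1,3)
for y0,y1,n in((.176,.194,'leaf'),(.197,.225,'screw')):
    e=b[(b[:,1]>y0)&(b[:,1]<y1)&(b[:,0]>-.03)&(b[:,0]<.12)&(b[:,2]>.05)&(b[:,2]<.2)]
    e=e[np.argsort(e[:,0])]
    for lo in np.arange(-.03,.12,.008):
        f=e[(e[:,0]>=lo)&(e[:,0]<lo+.008)]
        if len(f):print(n,round(lo,3),len(f),'z',f[:,2].min().round(3),np.median(f[:,2]).round(3),f[:,2].max().round(3))
E
python3 - <<'E'
import cv2
im=cv2.imread('pics/scene2.png')
cv2.imwrite('pics/c2b.png',cv2.resize(im[270:340,380:450],(700,700),interpolation=cv2.INTER_CUBIC)[:600])
E
```

```text
leaf 0.01 1 z 0.051 0.051 0.051
leaf 0.018 12 z 0.054 0.084 0.181
leaf 0.026 38 z 0.053 0.112 0.191
leaf 0.034 86 z 0.067 0.114 0.197
leaf 0.042 27 z 0.1 0.105 0.147
leaf 0.05 31 z 0.076 0.102 0.108
leaf 0.058 35 z 0.093 0.099 0.196
leaf 0.066 31 z 0.085 0.095 0.098
leaf 0.074 38 z 0.074 0.093 0.098
leaf 0.082 55 z 0.072 0.078 0.096
leaf 0.09 72 z 0.051 0.069 0.08
leaf 0.098 14 z 0.055 0.062 0.063
leaf 0.106 33 z 0.052 0.062 0.066
leaf 0.114 19 z 0.051 0.056 0.066
screw 0.01 6 z 0.052 0.053 0.198
screw 0.018 35 z 0.05 0.054 0.106
screw 0.026 7 z 0.109 0.131 0.19
screw 0.034 64 z 0.098 0.132 0.163
screw 0.042 1 z 0.063 0.063 0.063
screw 0.05 39 z 0.063 0.065 0.079
screw 0.058 60 z 0.062 0.067 0.2
screw 0.066 43 z 0.061 0.066 0.093
screw 0.074 51 z 0.062 0.066 0.093
screw 0.082 76 z 0.05 0.064 0.096
screw 0.09 30 z 0.052 0.064 0.078
```

View pics/c2b.png

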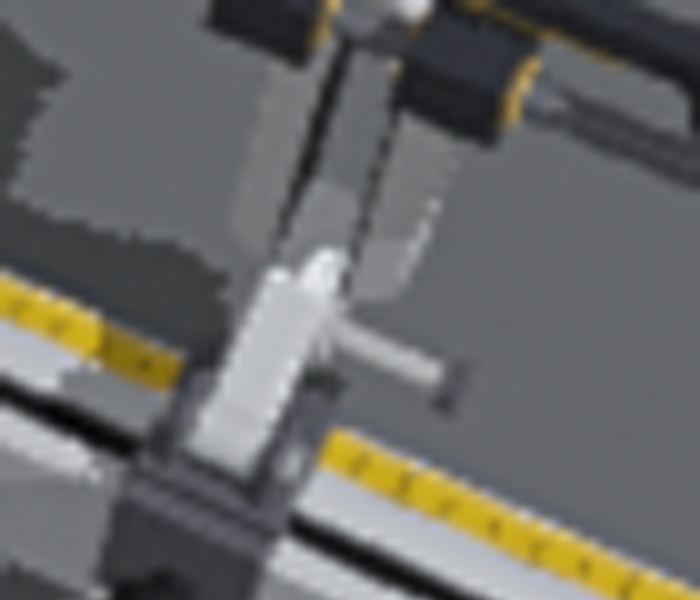

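The leaf pivoted only to about 0.33 rad, because pad twist friction made the fingers slip. The screw at c2b (400,350) is still well above its down position. I'll release, close the fingers and press down on the knee from above.

```bash
python3 -m inch '[{"linear":[0,0,0.01],"twist":0,"gripper":0.26},{"linear":[0,0,0.03],"twist":0,"gripper":0.26},{"linear":[0,0,0.03],"twist":0,"gripper":0.26},{"linear":[0,0,0.2],"twist":0,"gripper":0.26},{"linear":[0,0,0.4],"twist":0,"gripper":0.26},{"linear":[0,0,0.55],"twist":0,"gripper":0.26},{"linear":[0,0,0.55],"twist":0,"gripper":0.0},{"linear":[0,0,0.55],"twist":0,"gripper":0.0},{"linear":[0,0,0.55],"twist":0,"gripper":0.0},{"linear":[0,0,0.55],"twist":0,"gripper":0.0}]'
python3 - <<'E'
from h import *
s2=snap('scene','scene3')
b=cv2.resize(s2['image'][230:370,340:480][:,:,::-1],(600,600),interpolation=cv2.INTER_CUBIC);cv2.imwrite('pics/c3.png',b)
b=sawT(cloud(s2),(.5315,.0425),np.radians(3.15)).reshape(-1,3)
e=b[(b[:,1]>.178)&(b[:,1]<.192)&(b[:,0]>.0)&(b[:,0]<.12)&(b[:,2]>.05)&(b[:,2]<.13)]
for lo in np.arange(.0,.1,.006):
        f=e[(e[:,0]>=lo)&(e[:,0]<lo+.006)]
        if len(f):print(round(lo,3),len(f),'z',f[:,2].min().round(3),np.median(f[:,2]).round(3),f[:,2].max().round(3))
print(robot.get_obs()['tool_pos'])
E
```

```text
time: 5.42
tool_pos: [0.5536, 0.2284, 0.1458]
ee_rot: [-3.141, -0.003, -3.086]
wrist_force: [0.0, -0.6, -0.2]
width: 0.0019
0.006 1 z 0.061 0.061 0.061
0.012 1 z 0.075 0.075 0.075
0.018 6 z 0.054 0.073 0.086
0.024 19 z 0.051 0.11 0.114
0.03 24 z 0.061 0.109 0.115
0.036 23 z 0.084 0.108 0.111
0.042 22 z 0.098 0.105 0.108
0.048 22 z 0.098 0.103 0.107
0.054 20 z 0.076 0.1 0.104
0.06 21 z 0.086 0.098 0.102
0.066 21 z 0.089 0.094 0.098
0.072 19 z 0.075 0.094 0.097
0.078 40 z 0.074 0.09 0.095
0.084 24 z 0.073 0.078 0.094
0.09 35 z 0.052 0.067 0.079
0.096 23 z 0.055 0.067 0.078
[0.55363174 0.22838452 0.14586757]
```

View pics/c3.png

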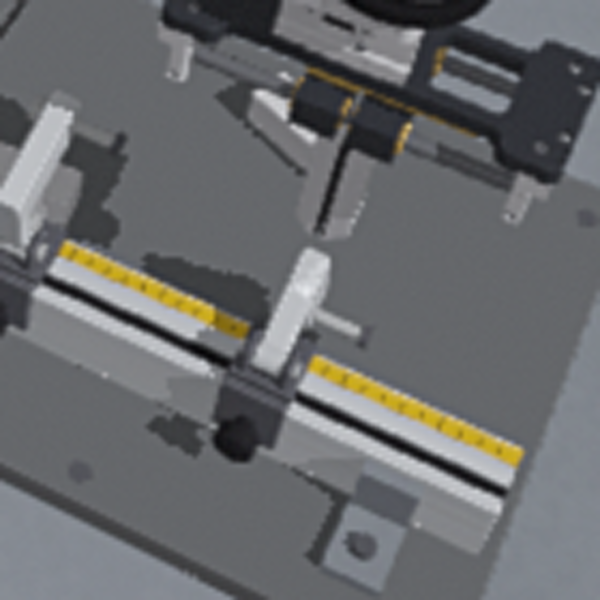

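```bash
python3 -m inch '[{"linear":[0,0,-0.06],"twist":0,"gripper":0},{"linear":[0,0,-0.12],"twist":0,"gripper":0},{"linear":[0,0,-0.17],"twist":0,"gripper":0},{"linear":[0,0,-0.22],"twist":0,"gripper":0},{"linear":[0,0,-0.26],"twist":0,"gripper":0},{"linear":[0,0,-0.3],"twist":0,"gripper":0},{"linear":[0,0,-0.33],"twist":0,"gripper":0},{"linear":[0,0,-0.33],"twist":0,"gripper":0},{"linear":[0,0,-0.33],"twist":0,"gripper":0}]'
python3 -m inch '[{"linear":[0,0,-0.015],"twist":0,"gripper":0},{"linear":[0,0,-0.015],"twist":0,"gripper":0},{"linear":[0,0,-0.015],"twist":0,"gripper":0}]'
python3 -m inch '[{"linear":[0,0,-0.015],"twist":0,"gripper":0},{"linear":[0,0,-0.015],"twist":0,"gripper":0},{"linear":[0,0,-0.015],"twist":0,"gripper":0}]'
```

```text
time: 6.22
tool_pos: [0.5545, 0.2287, 0.1148]
ee_rot: [3.142, 0.0, -3.086]
wrist_force: [-0.6, 0.4, -0.4]
width: 0.0007
time: 6.47
tool_pos: [0.5548, 0.2288, 0.1137]
ee_rot: [3.141, 0.001, -3.086]
wrist_force: [-0.1, 0.6, 0.5]
width: 0.0004
time: 6.72
tool_pos: [0.5543, 0.2288, 0.1119]
ee_rot: [3.141, -0.0, -3.086]
wrist_force: [-0.9, -0.4, 1.4]
width: 0.0006
```

```bash
python3 -m inch '[{"linear":[0,0,-0.015],"twist":0,"gripper":0},{"linear":[0,0,-0.015],"twist":0,"gripper":0},{"linear":[0,0,-0.015],"twist":0,"gripper":0}]'
python3 -m inch '[{"linear":[0,0,-0.015],"twist":0,"gripper":0},{"linear":[0,0,-0.015],"twist":0,"gripper":0},{"linear":[0,0,-0.015],"twist":0,"gripper":0}]'
python3 - <<'E'
from h import *
s2=snap('scene','scene4')
b=cv2.resize(s2['image'][230:370,340:480][:,:,::-1],(600,600),interpolation=cv2.INTER_CUBIC);cv2.imwrite('pics/c4.png',b)
b=sawT(cloud(s2),(.5315,.0425),np.radians(3.15)).reshape(-1,3)
e=b[(b[:,1]>.178)&(b[:,1]<.192)&(b[:,0]>.0)&(b[:,0]<.12)&(b[:,2]>.05)&(b[:,2]<.13)]
for lo in np.arange(.03,.09,.006):
        f=e[(e[:,0]>=lo)&(e[:,0]<lo+.006)]
        if len(f):print(round(lo,3),len(f),'z',f[:,2].min().round(3),np.median(f[:,2]).round(3),f[:,2].max().round(3))
E
```

```text
time: 6.97
tool_pos: [0.5543, 0.2287, 0.1102]
ee_rot: [3.141, -0.0, -3.086]
wrist_force: [-1.3, 1.0, 0.5]
width: 0.0003
time: 7.22
tool_pos: [0.5544, 0.2287, 0.1086]
ee_rot: [3.142, -0.0, -3.086]
wrist_force: [-1.9, -0.4, 2.1]
width: 0.0007
0.03 6 z 0.052 0.059 0.101
0.036 39 z 0.068 0.112 0.129
0.042 39 z 0.088 0.104 0.129
0.048 20 z 0.077 0.099 0.102
0.054 21 z 0.079 0.098 0.102
0.06 18 z 0.094 0.095 0.099
0.066 20 z 0.088 0.094 0.097
0.072 19 z 0.076 0.093 0.096
0.078 39 z 0.074 0.09 0.095
0.084 24 z 0.071 0.078 0.093
```

View pics/c4.png

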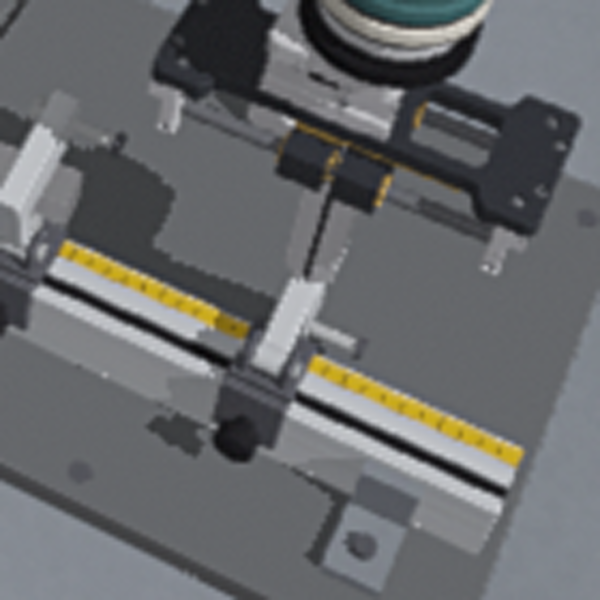

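```bash
python3 - <<'E'
from h import *
s=load('scene4');o=robot.get_obs();print(o['tool_pos'],o['ee_rot'],o['wrist_force'])
t=o['tool_pos'];K=s['mtx']
im=cv2.resize(s['image'][230:370,340:480][:,:,::-1],(600,600),interpolation=cv2.INTER_CUBIC).copy()
f=600/140
def pr(p):
    uv,_=cv2.projectPoints(np.array(p,float)[None],np.array(s['rvec'],float),np.array(s['tvec'],float),K,None);u,v=uv.ravel();return int((u-340)*f),int((v-230)*f)
yaw=np.radians(3.15);ex=np.array([np.cos(yaw),np.sin(yaw),0]);ey=np.array([-np.sin(yaw),np.cos(yaw),0]);c=np.array([.5315,.0425,0])
for a,b in((-8,-13),(8,-13),(8,13),(-8,13)):
    cv2.circle(im,pr(t+ex*a/1e3+ey*b/1e3-[0,0,.022]),3,(0,0,255),-1)
def W(x,y,z):return c+ex*x+ey*y+np.array([0,0,z])
for th,col in((0,(0,255,0)),(.25,(255,0,0))):
    pin=np.array([.078,.087])
    def leafp(x,z): # down coords rel pin
        cc,ss=np.cos(th),np.sin(th);return pin+[x*cc+z*ss,-x*ss+z*cc]
    for y in(.178,.192):
        P=[leafp(*q) for q in((0,.005),(-.058,.005),(-.058,-.062),(-.032,-.062),(-.032,-.005),(0,-.005))]
        pts=np.array([pr(W(q[0],y,q[1])) for q in P]);cv2.polylines(im,[pts],True,col,1)
cv2.imwrite('pics/c4b.png',im)
E
```

```text
[0.55450351 0.22865472 0.10858489] [-3.14157082e+00 -5.61808917e-05 -3.08625824e+00] [-1.04711185  0.04169605  0.47212955]
```

View pics/c4b.png

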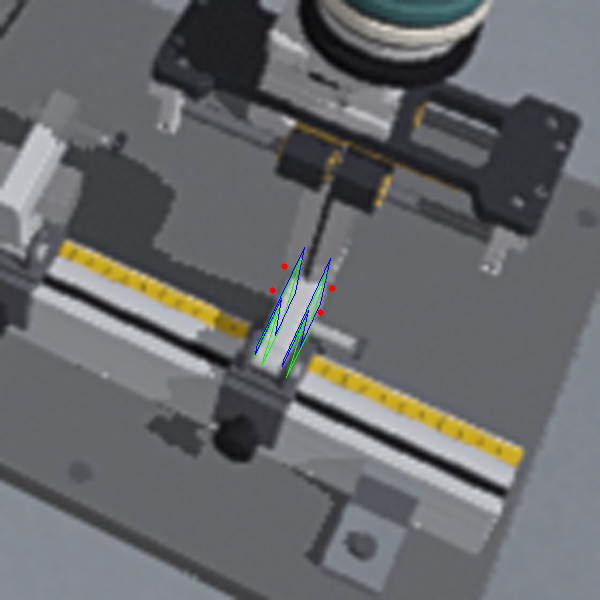

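```bash
python3 - <<'E'
from h import *
for tag,t in(('scene3',(.55363,.22838,.14587)),('scene1',(.61325,.2324,.2159)),('scene4',(.5545,.22865,.1086))):
    s=load(tag);q=sawT(cloud(s),(.5315,.0425),np.radians(3.15)).reshape(-1,3)
    tt=sawT(np.array(t),(.5315,.0425),np.radians(3.15));print(tag,tt)
    d=q-tt
    m=(abs(d[:,1])<.035)&(abs(d[:,0])<.02)&(d[:,2]>-.045)&(d[:,2]<.12)
    e=d[m]
    for lo in np.arange(-.04,.1,.008):
        f=e[(e[:,2]>=lo)&(e[:,2]<lo+.008)]
        if len(f):print(round(lo,3),len(f),'x',(1e3*np.percentile(f[:,0],[5,50,95])).round(0),'y',(1e3*np.percentile(f[:,1],[5,50,95])).round(0))
E
```

```text
scene3 [0.0323107  0.18438311 0.14587   ]
-0.04 60 x [-6.  3. 14.] y [-6.  1.  6.]
-0.032 2 x [-3. -1.  0.] y [-1. -0.  0.]
0.0 24 x [ 6.  9. 10.] y [-10.  -1.   8.]
0.008 30 x [-3.  8.  9.] y [-12.   1.  13.]
0.016 32 x [ 4.  9. 10.] y [-11.  -1.  11.]
0.024 36 x [-2.  9. 10.] y [-11.   1.  13.]
0.032 37 x [-3.  8. 10.] y [-12.   2.  13.]
0.04 37 x [-0.  9. 10.] y [-12.  -1.  13.]
0.048 35 x [ 4.  8. 10.] y [-12.  -1.  12.]
0.056 36 x [ 4.  8. 11.] y [-12.   1.  12.]
0.064 34 x [ 6.  9. 10.] y [-12.  -3.  11.]
0.072 4 x [ 6.  8. 10.] y [-6. -4. -3.]
0.08 2 x [ 9. 10. 10.] y [-4. -4. -3.]
0.088 4 x [-6. -2.  4.] y [-3. -2. 19.]
0.096 5 x [-15.   3.   7.] y [-3. -3. 23.]
scene1 [0.09206152 0.1851209  0.2159    ]
-0.008 2 x [6. 7. 8.] y [-16. -15. -15.]
0.0 28 x [-0.  9. 10.] y [-21. -14.  20.]
0.008 39 x [-7.  9. 11.] y [-25. -14.  23.]
0.016 47 x [ 3.  9. 10.] y [-25. -14.  24.]
0.024 39 x [-4.  9. 10.] y [-25.  12.  24.]
0.032 46 x [-1.  9. 10.] y [-25. -14.  24.]
0.04 44 x [-3.  9. 11.] y [-24.  12.  24.]
0.048 47 x [ 3.  9. 10.] y [-25. -14.  23.]
0.056 45 x [-1.  9. 10.] y [-25. 
[... 314 characters left out ...]

-0.032 1 x [-4. -4. -4.] y [7. 7. 7.]
-0.024 3 x [-7.  3.  9.] y [7. 7. 7.]
-0.016 24 x [ 7. 15. 19.] y [-7.  1.  7.]
-0.008 30 x [ 4. 10. 16.] y [-6. -0.  6.]
0.0 17 x [6. 8. 9.] y [-8.  1.  8.]
0.008 26 x [ 7.  9. 10.] y [-11.  -1.  11.]
0.016 31 x [ 6.  8. 10.] y [-12.   0.  12.]
0.024 31 x [ 3.  8. 10.] y [-10.   1.  12.]
0.032 31 x [ 3.  9. 10.] y [-11.   2.  12.]
0.04 29 x [ 6.  9. 10.] y [-11.  -1.   9.]
0.048 33 x [ 4.  9. 10.] y [-11.   2.  12.]
0.056 33 x [ 7.  8. 10.] y [-12.  -2.  11.]
0.064 22 x [ 7.  8. 10.] y [-10.   0.  11.]
0.072 2 x [ 8.  9. 10.] y [-5. -4. -3.]
0.08 1 x [9. 9. 9.] y [-3. -3. -3.]
0.088 1 x [-4. -4. -4.] y [-2. -2. -2.]
0.096 2 x [5. 7. 8.] y [-1. 10. 21.]
```

Measured against the cloud, the fingertips end about level with the reported TCP z, rather than 22 mm below it as the text says. That explains the shallow first pinch. x and y agree, so I'll correct z by 20 mm and keep pushing down.

```bash
python3 -m inch '[{"linear":[0,0,-0.03],"twist":0,"gripper":0},{"linear":[0,0,-0.06],"twist":0,"gripper":0},{"linear":[0,0,-0.09],"twist":0,"gripper":0},{"linear":[0,0,-0.12],"twist":0,"gripper":0},{"linear":[0,0,-0.12],"twist":0,"gripper":0},{"linear":[0,0,-0.12],"twist":0,"gripper":0}]'
python3 -m inch '[{"linear":[0,0,-0.01],"twist":0,"gripper":0},{"linear":[0,0,-0.02],"twist":0,"gripper":0},{"linear":[0,0,-0.02],"twist":0,"gripper":0}]'
python3 -m inch '[{"linear":[0,0,-0.01],"twist":0,"gripper":0},{"linear":[0,0,-0.02],"twist":0,"gripper":0},{"linear":[0,0,-0.02],"twist":0,"gripper":0}]'
python3 -m inch '[{"linear":[0,0,-0.01],"twist":0,"gripper":0},{"linear":[0,0,-0.02],"twist":0,"gripper":0},{"linear":[0,0,-0.02],"twist":0,"gripper":0}]'
```

```text
time: 7.77
tool_pos: [0.5544, 0.2285, 0.0961]
ee_rot: [-3.141, -0.0, -3.086]
wrist_force: [0.9, -0.0, 0.8]
width: 0.0005
time: 8.02
tool_pos: [0.5547, 0.2287, 0.0948]
ee_rot: [-3.142, 0.0, -3.086]
wrist_force: [-0.1, -0.6, 0.5]
width: 0.0007
time: 8.27
tool_pos: [0.5546, 0.2287, 0.0932]
ee_rot: [3.142, 0.0, -3.086]
wrist_force: [-2.2, -1.0, 3.3]
width: 0.0003
time: 8.52
tool_pos: [0.5546, 0.2287, 0.0931]
ee_rot: [3.141, 0.001, -3.086]
wrist_force: [-3.8, -2.4, 8.6]
width: 0.0001
```

It met a hard rest at TCP z 0.0931 with the force rising to 8.6 N, so the leaf should be fully down. I'll raise the arm and check.

```bash
python3 -m inch '[{"linear":[0,0,0.15],"twist":0,"gripper":0},{"linear":[-0.1,0,0.4],"twist":0,"gripper":0},{"linear":[-0.4,0,0.8],"twist":0,"gripper":0},{"linear":[-0.8,0,0.9],"twist":0,"gripper":0},{"linear":[-1,-0.1,0.9],"twist":0,"gripper":0}]'
python3 - <<'E'
from h import *
s=snap('top','top5');s2=snap('scene','scene5')
b=cv2.resize(s2['image'][200:340,280:460][:,:,::-1],(772,600),interpolation=cv2.INTER_CUBIC);cv2.imwrite('pics/c5.png',b)
yaw=np.radians(3.15);c=(.5315,.0425)
b=sawT(cloud(s2),c,yaw).reshape(-1,3)
e=b[(b[:,1]>.179)&(b[:,1]<.191)&(b[:,0]>.0)&(b[:,0]<.12)&(b[:,2]>.05)&(b[:,2]<.13)]
for lo in np.arange(.0,.09,.008):
        f=e[(e[:,0]>=lo)&(e[:,0]<lo+.008)]
        if len(f):print(round(lo,3),len(f),'z',f[:,2].min().round(3),np.median(f[:,2]).round(3),f[:,2].max().round(3))
for n,q in(('s',b),('t',sawT(cloud(s),c,yaw).reshape(-1,3))):
    e=q[(q[:,1]>.14)&(q[:,1]<.177)&(q[:,0]>-.0)&(q[:,0]<.045)&(q[:,2]>.028)&(q[:,2]<.07)];print(n,(e*1000).round(0).tolist()[:40])
o=robot.get_obs();print(o['tool_pos'])
E
```

```text
time: 8.93
tool_pos: [0.4545, 0.2204, 0.1849]
ee_rot: [3.138, 0.007, -3.085]
wrist_force: [0.0, -0.4, -0.2]
width: 0.0005
0.016 9 z 0.09 0.092 0.095
0.024 16 z 0.089 0.091 0.093
0.032 15 z 0.09 0.091 0.094
0.04 20 z 0.069 0.091 0.094
0.048 17 z 0.09 0.092 0.095
0.056 19 z 0.09 0.092 0.094
0.064 20 z 0.089 0.092 0.095
0.072 19 z 0.075 0.093 0.096
0.08 46 z 0.071 0.083 0.096
0.088 36 z 0.051 0.073 0.081
s []
t [[41.0, 175.0, 36.0], [37.0, 175.0, 38.0], [35.0, 175.0, 36.0], [33.0, 176.0, 30.0]]
[0.45219167 0.21855188 0.18241481]
```

View pics/c5.png

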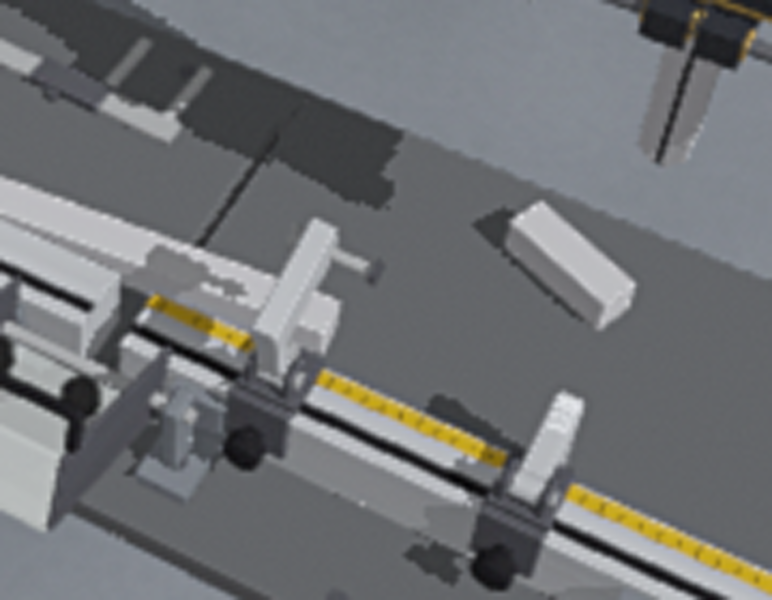

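View pics/top5.png

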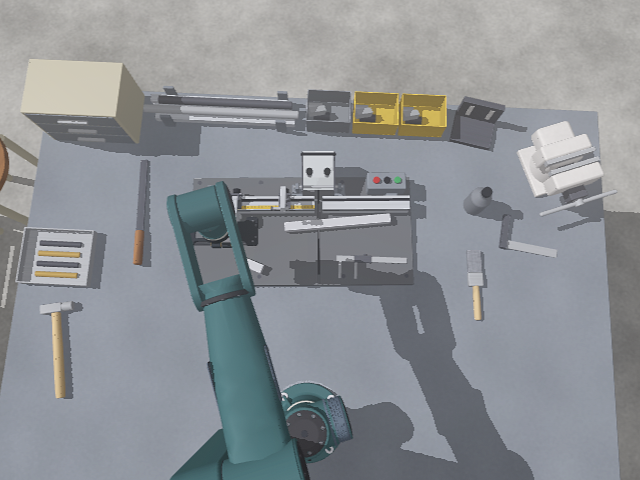

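The leaf's top is level at 0.0915 m, so the stop is fully down. Next I'll check the clearances for pushing the bar.

```bash
cat >> h.py <<'E'
C0=(.5315,.0425);YAW=np.radians(3.15)
def W(x,y):
    return (C0[0]+np.cos(YAW)*x-np.sin(YAW)*y, C0[1]+np.sin(YAW)*x+np.cos(YAW)*y)
E
python3 - <<'E'
from h import *
for tag in('top0','scene0'):
    b=sawT(cloud(load(tag)),C0,YAW).reshape(-1,3)
    e=b[(b[:,2]>.075)&(b[:,2]<.2)&(b[:,0]>-.05)&(b[:,0]<.25)&(b[:,1]<.02)&(b[:,1]>-.35)]
    for lo in np.arange(-.35,.02,.03):
        f=e[(e[:,1]>=lo)&(e[:,1]<lo+.03)]
        if len(f):print(tag,lo.round(2),len(f),'xmin',np.sort(f[:,0])[:3].round(3),'zmax',f[:,2].max().round(3))
for n,a in(('above side start',(-.03,-.09)),('flush',(.016,-.09)),('behind tail',(.034,-.30)),('tail final',(.034,-.144))): print(n,np.round(W(*a),4))
s=load('top5');q=sawT(cloud(s),C0,YAW).reshape(-1,3)
b=q[(q[:,2]>.041)&(q[:,2]<.049)&(q[:,0]>-.05)&(q[:,0]<.046)&(q[:,1]<.06)&(q[:,1]>-.3)]
print(cv2.minAreaRect(b[:,:2].astype(np.float32)))
E
```

```text
top0 -0.32 49 xmin [0.104 0.105 0.107] zmax 0.087
top0 -0.29 166 xmin [0.064 0.105 0.105] zmax 0.096
top0 -0.26 163 xmin [0.103 0.104 0.104] zmax 0.095
top0 -0.23 171 xmin [0.058 0.061 0.082] zmax 0.096
top0 -0.2 57 xmin [0.104 0.104 0.105] zmax 0.087
top0 -0.17 1 xmin [0.079] zmax 0.075
top0 -0.14 18 xmin [0.074 0.106 0.106] zmax 0.084
top0 -0.11 179 xmin [0.096 0.096 0.098] zmax 0.162
top0 -0.08 258 xmin [0.11  0.111 0.111] zmax 0.163
top0 -0.05 226 xmin [0.111 0.112 0.112] zmax 0.162
top0 -0.02 191 xmin [0.097 0.099 0.1  ] zmax 0.158
top0 0.01 10 xmin [0.107 0.108 0.114] zmax 0.083
scene0 -0.32 59 xmin [0.107 0.108 0.109] zmax 0.085
scene0 -0.29 218 xmin [0.105 0.106 0.106] zmax 0.091
scene0 -0.26 227 xmin [0.104 0.105 0.105] zmax 0.092
scene0 -0.23 230 xmin [0.106 0.106 0.107] zmax 0.091
scene0 -0.2 93 xmin [0.106 0.106 0.107] zmax 0.084
scene0 -0.14 19 xmin [0.105 0.107 0.108] zmax 0.083
scene0 -0.11 425 xmin [0.097 0.097 0.099] zmax 0.156
scene0 -0.08 394 xmin [0.112 0.113 0.113] zmax 0.158
scene0 -0.05 381 xmin [0.113 0.113 0.113] zmax 0.157
scene0 -0.02 554 xmin [0.098 0.099 0.1  ] zmax 0.156
scene0 0.01 23 xmin [0.106 0.108 0.108] zmax 0.082
above side start [ 0.5065 -0.049 ]
flush [ 0.5524 -0.0465]
behind tail [ 0.5819 -0.2552]
tail final [ 0.5734 -0.0994]
((0.017582107335329056, -0.10308252274990082), (0.026809079572558403, 0.3029210567474365), 4.804899215698242)
```

```bash
python3 -m inch '[{"linear":[0,-0.33,0],"twist":0,"gripper":0},{"linear":[0,-0.66,0],"twist":0,"gripper":0},{"linear":[0,-1,0],"twist":0,"gripper":0}]'
python3 -m inch '[{"linear":[0.1,-0.33,0],"twist":0,"gripper":0},{"linear":[0.2,-0.66,-0.1],"twist":0,"gripper":0},{"linear":[0.3,-1,-0.3],"twist":0,"gripper":0}]'
python3 -m inch '[{"linear":[0.1,-0.33,-0.3],"twist":0,"gripper":0},{"linear":[0.222,-0.6,-0.6],"twist":0,"gripper":0},{"linear":[0.222,-0.68,-0.9],"twist":0,"gripper":0},{"linear":[0.222,-0.68,-1],"twist":0,"gripper":0}]'
python3 -m inch '[{"linear":[0,0,-0.1],"twist":0,"gripper":0},{"linear":[0,0,-0.174],"twist":0,"gripper":0},{"linear":[0,0,-0.174],"twist":0,"gripper":0},{"linear":[0,0,-0.174],"twist":0,"gripper":0}]'
```

```text
time: 9.28
tool_pos: [0.4547, 0.1181, 0.1801]
ee_rot: [3.142, 0.0, -3.084]
wrist_force: [1.3, -0.5, -1.1]
width: 0.0004
time: 9.53
tool_pos: [0.4872, 0.0169, 0.1527]
ee_rot: [-3.141, 0.007, -3.086]
wrist_force: [0.7, 0.7, 0.1]
width: 0.0002
time: 9.87
tool_pos: [0.5038, -0.0514, 0.0445]
ee_rot: [3.14, -0.01, -3.09]
wrist_force: [-0.4, 0.0, -0.4]
width: 0.0004
time: 10.2
tool_pos: [0.5076, -0.0484, 0.0346]
ee_rot: [-3.141, 0.002, -3.085]
wrist_force: [-0.2, 0.5, 0.9]
width: 0.0004
```

```bash
python3 -m inch '[{"linear":[0.06,0.003,0],"twist":0,"gripper":0},{"linear":[0.12,0.007,0],"twist":0,"gripper":0},{"linear":[0.16,0.009,0],"twist":0,"gripper":0},{"linear":[0.2,0.011,0],"twist":0,"gripper":0},{"linear":[0.24,0.013,0],"twist":0,"gripper":0},{"linear":[0.28,0.015,0],"twist":0,"gripper":0},{"linear":[0.32,0.018,0],"twist":0,"gripper":0},{"linear":[0.36,0.02,0],"twist":0,"gripper":0},{"linear":[0.39,0.021,0],"twist":0,"gripper":0},{"linear":[0.42,0.023,0],"twist":0,"gripper":0}]'
python3 -m inch '[{"linear":[0.015,0.001,0],"twist":0,"gripper":0},{"linear":[0.03,0.002,0],"twist":0,"gripper":0},{"linear":[0.03,0.002,0],"twist":0,"gripper":0},{"linear":[0.03,0.002,0],"twist":0,"gripper":0}]'
python3 -m inch '[{"linear":[0.01,0,0],"twist":0,"gripper":0},{"linear":[0.02,0.001,0],"twist":0,"gripper":0},{"linear":[0.02,0.001,0],"twist":0,"gripper":0}]'
```

```text
time: 11.03
tool_pos: [0.5447, -0.0466, 0.0335]
ee_rot: [3.14, -0.01, -3.086]
wrist_force: [-10.3, 0.7, 8.1]
width: 0.0005
time: 11.37
tool_pos: [0.5482, -0.0461, 0.0334]
ee_rot: [3.14, -0.009, -3.086]
wrist_force: [-10.2, 1.9, 7.8]
width: 0.0006
time: 11.62
tool_pos: [0.5498, -0.0459, 0.0334]
ee_rot: [3.139, -0.01, -3.086]
wrist_force: [-11.5, 1.7, 8.4]
width: 0.0007
```

```bash
python3 - <<'E'
from h import *
s=snap('scene','scene6');snap('top','top6');o=robot.get_obs();print(o['tool_pos'],o['wrist_force'],o['wrist_torque'],sawT(o['tool_pos'],C0,YAW))
cv2.imwrite('pics/c6.png',cv2.resize(s['image'][190:330,230:410][:,:,::-1],(772,600),interpolation=cv2.INTER_CUBIC))
s=load('top6')
q=sawT(cloud(s),C0,YAW).reshape(-1,3)
b=q[(q[:,2]>.042)&(q[:,2]<.048)&(q[:,0]>-.05)&(q[:,0]<.048)&(q[:,1]<.1)&(q[:,1]>-.3)]
print(len(b),cv2.minAreaRect(b[:,:2].astype(np.float32)))
E
```

```text
[ 0.54978911 -0.04591073  0.03342545] [-11.74157224   1.84153332   7.19690896] [0.38016148 1.94722619 0.07391591] [ 0.01340329 -0.08928214  0.03342545]
243 ((0.03567449003458023, -0.10336096584796906), (0.02628699131309986, 0.30171453952789307), 0.8068403005599976)
```

View pics/c6.png

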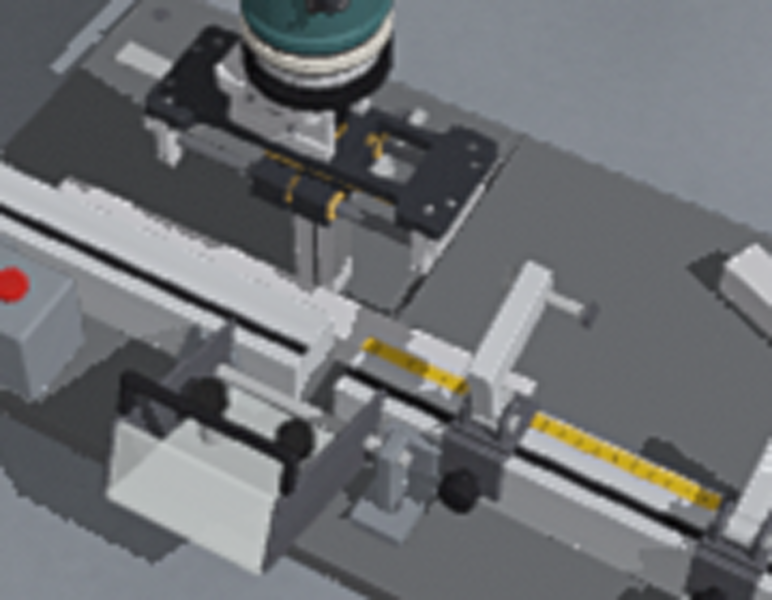

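View pics/top6.png

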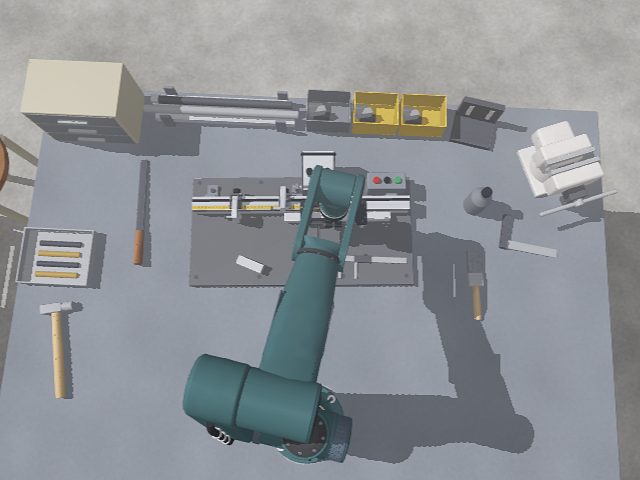

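```bash
python3 -m inch '[{"linear":[0.0,0,0.02],"twist":0,"gripper":0},{"linear":[0.0,0.0,0.02],"twist":0,"gripper":0},{"linear":[0.0,0,0.02],"twist":0,"gripper":0}]'
python3 -m inch '[{"linear":[0.01,0,0.01],"twist":0,"gripper":0},{"linear":[0.02,0.001,0.01],"twist":0,"gripper":0},{"linear":[0.02,0.001,0.01],"twist":0,"gripper":0}]'
```

```text
time: 11.97
tool_pos: [0.5517, -0.0462, 0.0343]
ee_rot: [3.14, -0.005, -3.086]
wrist_force: [-5.1, 0.9, 1.1]
width: 0.0004
time: 12.22
tool_pos: [0.5517, -0.0461, 0.0343]
ee_rot: [3.14, -0.01, -3.086]
wrist_force: [-8.6, -0.1, -0.5]
width: 0.0005
```

```bash
python3 -m inch '[{"linear":[-0.1,-0.005,0],"twist":0,"gripper":0},{"linear":[-0.3,-0.02,0.02],"twist":0,"gripper":0},{"linear":[-0.3,-0.1,0.4],"twist":0,"gripper":0},{"linear":[-0.3,-0.4,0.7],"twist":0,"gripper":0},{"linear":[-0.2,-0.7,0.7],"twist":0,"gripper":0},{"linear":[-0.1,-1,0.7],"twist":0,"gripper":0}]'
python3 -m inch '[{"linear":[0.1,-0.3,0],"twist":0,"gripper":0},{"linear":[0.2,-0.6,0],"twist":0,"gripper":0},{"linear":[0.3,-0.9,0],"twist":0,"gripper":0},{"linear":[0.358,-0.99,0],"twist":0,"gripper":0},{"linear":[0.358,-0.99,-0.2],"twist":0,"gripper":0},{"linear":[0.358,-0.99,-0.5],"twist":0,"gripper":0},{"linear":[0.358,-0.99,-0.7],"twist":0,"gripper":0},{"linear":[0.358,-0.99,-0.7],"twist":0,"gripper":0},{"linear":[0.358,-0.99,-0.7],"twist":0,"gripper":0}]'
python3 - <<'E'
from h import *
s=snap('scene','scene7');snap('top','top7');o=robot.get_obs();print(o['tool_pos'],o['wrist_force'],sawT(o['tool_pos'],C0,YAW))
for t in('top7','scene7'):
    q=sawT(cloud(load(t)),C0,YAW).reshape(-1,3)
    b=q[(q[:,2]>.041)&(q[:,2]<.049)&(q[:,0]>-.0)&(q[:,0]<.047)&(q[:,1]<.1)&(q[:,1]>-.28)]
    print(len(b),cv2.minAreaRect(b[:,:2].astype(np.float32)),b[:,1].min(),b[:,1].max())
cv2.imwrite('pics/c7.png',cv2.resize(s['image'][170:310,180:360][:,:,::-1],(772,600),interpolation=cv2.INTER_CUBIC))
E
```

```text
time: 12.72
tool_pos: [0.5486, -0.1486, 0.1108]
ee_rot: [-3.137, 0.01, -3.085]
wrist_force: [0.0, -0.2, 0.1]
width: 0.0002
time: 13.47
tool_pos: [0.5811, -0.2449, 0.0355]
ee_rot: [3.14, -0.001, -3.086]
wrist_force: [0.3, 0.7, -0.3]
width: 0.0001
[ 0.5829224  -0.24595529  0.03856564] [1.56718054 0.07662422 0.23747358] [ 0.03549404 -0.29084514  0.03856564]
520 ((0.035117607563734055, -0.1147514283657074), (0.023732315748929977, 0.32476696372032166), 0.028509672731161118) -0.2771315380868451 0.047636621772517845
485 ((0.034471504390239716, -0.11622409522533417), (0.02312178909778595, 0.3260069489479065), 0.2956169545650482) -0.27925173042647256 0.04674130142140367
```

View pics/c7.png

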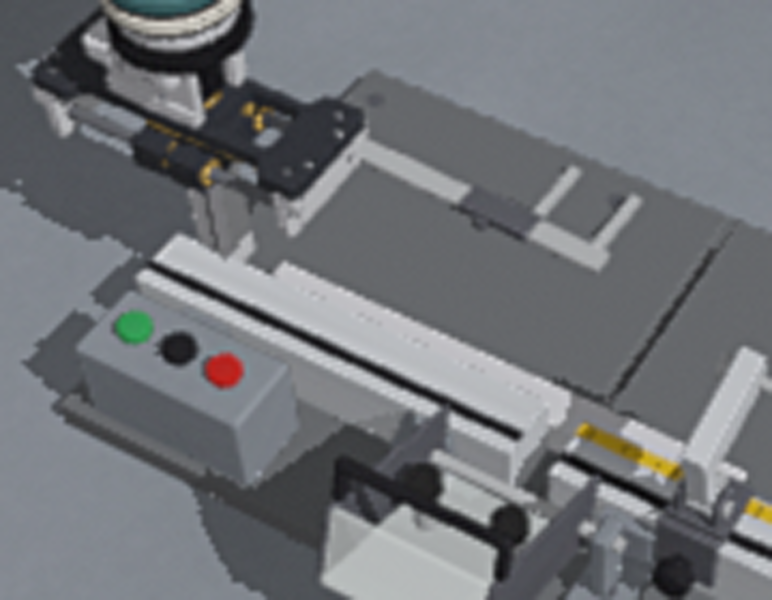

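The bar is flush with the fence: measured yaw is about 0 and its head is at saw y ≈ 47 mm. Now I'll push on the tail.

```bash
python3 -m inch '[{"linear":[-0.002,0.06,0],"twist":0,"gripper":0},{"linear":[-0.005,0.12,0],"twist":0,"gripper":0},{"linear":[-0.007,0.17,0],"twist":0,"gripper":0},{"linear":[-0.01,0.22,0],"twist":0,"gripper":0},{"linear":[-0.012,0.27,0],"twist":0,"gripper":0},{"linear":[-0.015,0.33,0],"twist":0,"gripper":0},{"linear":[-0.018,0.39,0],"twist":0,"gripper":0},{"linear":[-0.02,0.45,0],"twist":0,"gripper":0},{"linear":[-0.022,0.51,0],"twist":0,"gripper":0},{"linear":[-0.025,0.57,0],"twist":0,"gripper":0}]'
python3 -m inch '[{"linear":[-0.002,0.06,0],"twist":0,"gripper":0},{"linear":[-0.005,0.12,0],"twist":0,"gripper":0},{"linear":[-0.008,0.18,0],"twist":0,"gripper":0},{"linear":[-0.012,0.24,0],"twist":0,"gripper":0},{"linear":[-0.014,0.3,0],"twist":0,"gripper":0},{"linear":[-0.017,0.36,0],"twist":0,"gripper":0},{"linear":[-0.02,0.42,0],"twist":0,"gripper":0},{"linear":[-0.022,0.48,0],"twist":0,"gripper":0},{"linear":[-0.024,0.53,0],"twist":0,"gripper":0},{"linear":[-0.025,0.57,0],"twist":0,"gripper":0}]'
python3 - <<'E'
from h import *
s=snap('scene','scene8');snap('top','top8');o=robot.get_obs();print(o['tool_pos'],o['wrist_force'],sawT(o['tool_pos'],C0,YAW))
for t in('top8','scene8'):
    q=sawT(cloud(load(t)),C0,YAW).reshape(-1,3)
    b=q[(q[:,2]>.042)&(q[:,2]<.048)&(q[:,0]>-.0)&(q[:,0]<.046)&(q[:,1]<.176)&(q[:,1]>-.16)]
    print(len(b),cv2.minAreaRect(b[:,:2].astype(np.float32)),b[:,1].min(),b[:,1].max())
    for lo in np.arange(-.14,.18,.04):
        f=b[(b[:,1]>lo)&(b[:,1]<lo+.04)]
        if len(f):print(lo.round(2),f[:,0].min().round(4),f[:,0].max().round(4))
cv2.imwrite('pics/c8.png',cv2.resize(s['image'][200:340,260:440][:,:,::-1],(772,600),interpolation=cv2.INTER_CUBIC))
E
```

```text
time: 14.4
tool_pos: [0.5794, -0.1902, 0.0374]
ee_rot: [-3.137, 0.001, -3.087]
wrist_force: [0.1, -5.7, 1.1]
width: 0.0005
time: 15.23
tool_pos: [0.5765, -0.1336, 0.0373]
ee_rot: [-3.137, 0.0, -3.086]
wrist_force: [-0.9, -7.0, 1.5]
width: 0.0006
[ 0.57642381 -0.13284658  0.03728994] [ 0.08286511 -4.45107903  1.96180449] [ 0.03522061 -0.17755022  0.03728994]
379 ((0.03488224372267723, 0.007450073957443237), (0.33312222361564636, 0.02282191626727581), 89.7503890991211) -0.15908311952526696 0.17401933776129436
-0.14 0.023 0.0432
-0.1 0.0255 0.0459
-0.06 0.025 0.0436
-0.02 0.0253 0.0442
0.02 0.0236 0.0446
0.06 0.0239 0.0449
0.1 0.0261 0.045
0.14 0.0334 0.0358
471 ((0.03450147807598114, -0.01138991117477417), (0.02210785262286663, 0.29585936665534973), 0.1733718365430832) -0.15933117035867933 0.13652637185240374
-0.14 0.0238 0.0367
-0.1 0.0241 0.0445
-0.06 0.0252 0.0457
-0.02 0.0236 0.0376
0.02 0.024 0.0346
0.06 0.0232 0.038
0.1 0.0237 0.0369
```

View pics/c8.png

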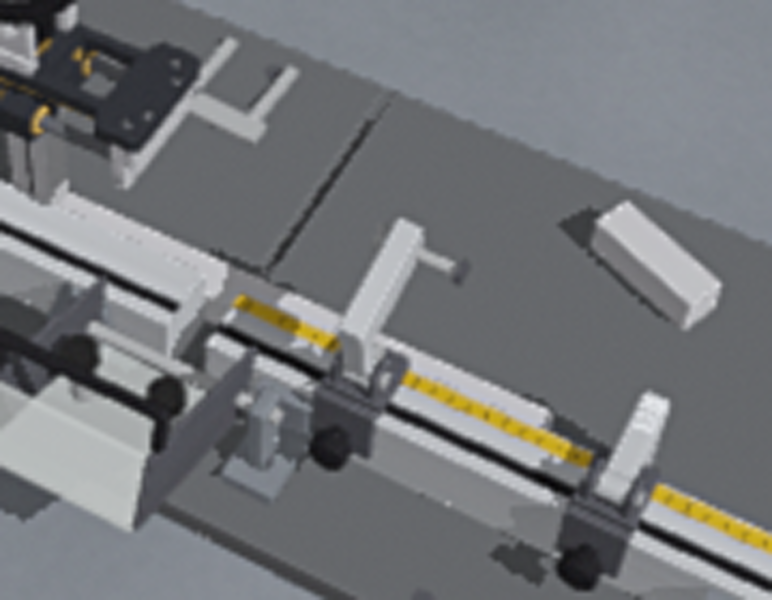

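```bash
python3 -m inch '[{"linear":[-0.002,0.04,0],"twist":0,"gripper":0},{"linear":[-0.004,0.08,0],"twist":0,"gripper":0},{"linear":[-0.006,0.12,0],"twist":0,"gripper":0},{"linear":[-0.007,0.16,0],"twist":0,"gripper":0},{"linear":[-0.009,0.19,0],"twist":0,"gripper":0},{"linear":[-0.01,0.22,0],"twist":0,"gripper":0},{"linear":[-0.011,0.24,0],"twist":0,"gripper":0},{"linear":[-0.012,0.26,0],"twist":0,"gripper":0},{"linear":[-0.013,0.27,0],"twist":0,"gripper":0},{"linear":[-0.014,0.28,0],"twist":0,"gripper":0}]'
python3 - <<'E'
from h import *
s=snap('scene','scene9');snap('top','top9');o=robot.get_obs();print(o['tool_pos'],o['wrist_force'],sawT(o['tool_pos'],C0,YAW))
for t in('top9','scene9'):
    q=sawT(cloud(load(t)),C0,YAW).reshape(-1,3)
    b=q[(q[:,2]>.042)&(q[:,2]<.048)&(q[:,0]>-.0)&(q[:,0]<.046)&(q[:,1]<.174)&(q[:,1]>.1)]
    print(len(b),np.sort(b[:,1])[-6:])
cv2.imwrite('pics/c9.png',cv2.resize(s['image'][240:340,340:440][:,:,::-1],(600,600),interpolation=cv2.INTER_CUBIC))
E
```

```text
time: 16.17
tool_pos: [0.575, -0.1061, 0.0373]
ee_rot: [-3.136, 0.0, -3.087]
wrist_force: [-1.7, -7.2, 2.6]
width: 0.0008
[ 0.57499921 -0.10589137  0.03732059] [-1.68533086 -7.0043647   2.31978177] [ 0.03527935 -0.15055746  0.03732059]
103 [0.16485761 0.16497722 0.16525112 0.16525121 0.16527601 0.16549384]
126 [0.16139924 0.16151145 0.1624726  0.16277678 0.16339823 0.16367964]
```

View pics/c9.png

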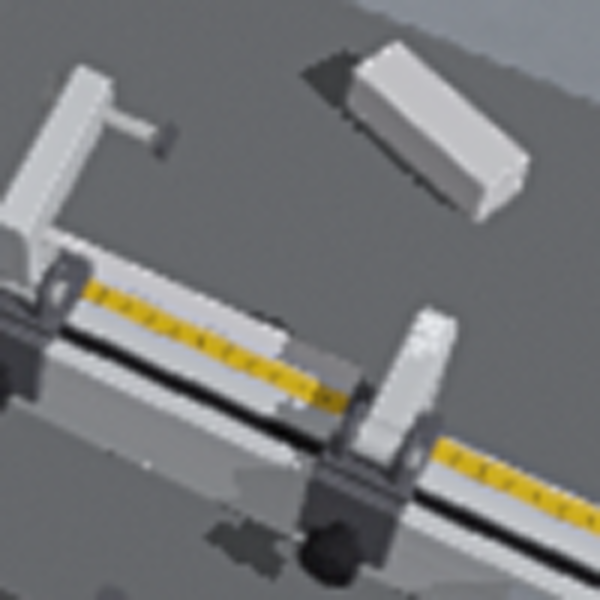

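```bash
python3 -m inch '[{"linear":[0,0.01,0],"twist":0,"gripper":0},{"linear":[-0.001,0.02,0],"twist":0,"gripper":0},{"linear":[-0.001,0.03,0],"twist":0,"gripper":0},{"linear":[-0.002,0.04,0],"twist":0,"gripper":0}]'
for i in 1 ; do python3 -m inch '[{"linear":[0,0.007,0],"twist":0,"gripper":0},{"linear":[0,0.014,0],"twist":0,"gripper":0}]'; python3 -m inch '[{"linear":[0,0.007,0],"twist":0,"gripper":0},{"linear":[0,0.014,0],"twist":0,"gripper":0}]'; done
```

```text
time: 16.6
tool_pos: [0.5748, -0.1023, 0.0373]
ee_rot: [-3.136, 0.0, -3.087]
wrist_force: [-1.5, -6.7, 1.9]
width: 0.0005
time: 16.77
tool_pos: [0.5747, -0.1009, 0.0373]
ee_rot: [-3.136, -0.0, -3.087]
wrist_force: [-1.1, -6.7, 2.2]
width: 0.0004
time: 16.93
tool_pos: [0.5747, -0.0996, 0.0373]
ee_rot: [-3.136, -0.0, -3.087]
wrist_force: [-1.0, -7.8, 1.9]
width: 0.0005
```

```bash
python3 -m inch '[{"linear":[0,0.006,0],"twist":0,"gripper":0}]'; python3 -m inch '[{"linear":[0,0.006,0],"twist":0,"gripper":0}]';python3 -m inch '[{"linear":[0,0.006,0],"twist":0,"gripper":0}]'
```

```text
time: 17.02
tool_pos: [0.5746, -0.099, 0.0373]
ee_rot: [-3.136, -0.0, -3.087]
wrist_force: [-1.5, -7.7, 1.9]
width: 0.0006
time: 17.1
tool_pos: [0.5746, -0.0985, 0.0373]
ee_rot: [-3.136, -0.0, -3.087]
wrist_force: [-1.8, -7.9, 1.9]
width: 0.0001
time: 17.18
tool_pos: [0.5746, -0.0979, 0.0373]
ee_rot: [-3.136, -0.0, -3.087]
wrist_force: [-2.1, -8.1, 1.9]
width: 0.0004
```

```bash
python3 -m inch '[{"linear":[0,0.006,0],"twist":0,"gripper":0}]'; python3 -m inch '[{"linear":[0,0.006,0],"twist":0,"gripper":0}]';python3 -m inch '[{"linear":[0,0.006,0],"twist":0,"gripper":0}]'
python3 - <<'E'
from h import *
s=snap('top','top10')
q=sawT(cloud(s),C0,YAW).reshape(-1,3)
b=q[(q[:,2]>.042)&(q[:,2]<.048)&(q[:,0]>-.0)&(q[:,0]<.046)&(q[:,1]<.178)&(q[:,1]>.1)]
print(len(b),np.sort(b[:,1])[-8:])
cv2.imwrite('pics/c10.png',cv2.resize(s['image'][185:235,210:270][:,:,::-1],(720,600),interpolation=cv2.INTER_NEAREST))
E
```

```text
time: 17.27
tool_pos: [0.5746, -0.0977, 0.0373]
ee_rot: [-3.135, -0.001, -3.087]
wrist_force: [-2.2, -10.7, 1.2]
width: 0.0003
time: 17.35
tool_pos: [0.5746, -0.0977, 0.0373]
ee_rot: [-3.134, -0.001, -3.087]
wrist_force: [-1.0, -10.3, 2.7]
width: 0.0006
time: 17.43
tool_pos: [0.5746, -0.0976, 0.0374]
ee_rot: [-3.133, -0.001, -3.087]
wrist_force: [-1.8, -12.1, 1.6]
width: 0.0003
107 [0.16821449 0.16829328 0.17070168 0.17070913 0.17104753 0.17117044
 0.17122232 0.17386266]
```

View pics/c10.png

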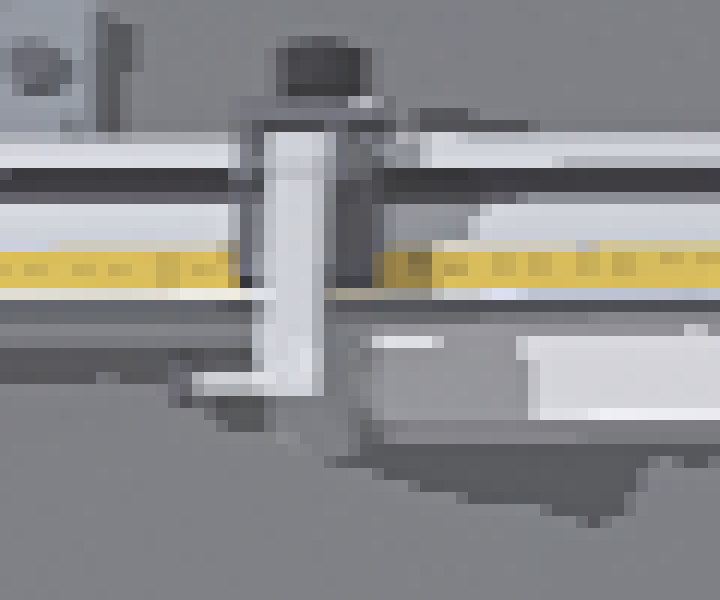

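Contact is made: the tool stopped at y = -0.0977 while the force rose. Sliding friction took about 7 N, so I'll build to about 15 to 16 N at the wrist, which leaves roughly 8 to 9 N on the button. I'll hold it there.

```bash
python3 -m inch '[{"linear":[0,0.006,0],"twist":0,"gripper":0},{"linear":[0,0.009,0],"twist":0,"gripper":0}]'
python3 -m inch '[{"linear":[0,0.003,0],"twist":0,"gripper":0},{"linear":[0,0.003,0],"twist":0,"gripper":0}]'
```

```text
time: 17.65
tool_pos: [0.5746, -0.0975, 0.0374]
ee_rot: [-3.131, -0.001, -3.087]
wrist_force: [-1.9, -13.0, 1.3]
width: 0.0003
time: 17.82
tool_pos: [0.5746, -0.0975, 0.0374]
ee_rot: [-3.131, -0.001, -3.087]
wrist_force: [-1.8, -13.0, 1.9]
width: 0.0004
```

```bash
python3 -m inch '[{"linear":[0,0.005,0],"twist":0,"gripper":0},{"linear":[0,0.01,0],"twist":0,"gripper":0},{"linear":[0,0.01,0],"twist":0,"gripper":0}]'
python3 -m inch '[{"linear":[0,0.003,0],"twist":0,"gripper":0},{"linear":[0,0.005,0],"twist":0,"gripper":0},{"linear":[0,0.005,0],"twist":0,"gripper":0}]'
```

```text
time: 18.07
tool_pos: [0.5745, -0.0974, 0.0374]
ee_rot: [-3.129, -0.001, -3.088]
wrist_force: [-2.4, -15.7, 1.6]
width: 0.0007
time: 18.32
tool_pos: [0.5745, -0.0974, 0.0374]
ee_rot: [-3.128, -0.001, -3.088]
wrist_force: [-2.5, -16.6, 0.8]
width: 0.0004
```

```bash
python3 -m inch '[{"linear":[0,0,0],"twist":0,"gripper":0},{"linear":[0,0,0],"twist":0,"gripper":0},{"linear":[0,0,0],"twist":0,"gripper":0},{"linear":[0,0,0],"twist":0,"gripper":0},{"linear":[0,0,0],"twist":0,"gripper":0},{"linear":[0,0,0],"twist":0,"gripper":0},{"linear":[0,0,0],"twist":0,"gripper":0}]'
python3 - <<'E'
from h import *
snap('top','top11');snap('scene','scene11');o=robot.get_obs();print(o['tool_pos'],o['wrist_force'])
for t in('top0','top11','scene0','scene11'):
    q=sawT(cloud(load(t)),C0,YAW).reshape(-1,3)
    b=q[(q[:,2]>.073)&(q[:,2]<.082)&(q[:,0]>.05)&(q[:,0]<.09)&(q[:,1]<.22)&(q[:,1]>.15)]
    print(t,len(b),'stop body y',np.sort(b[:,1])[[2,-3]])
    b=q[(q[:,2]>.042)&(q[:,2]<.048)&(q[:,0]>-.0)&(q[:,0]<.046)&(q[:,1]<.178)&(q[:,1]>-.12)]
    if '11' in t: print(len(b),cv2.minAreaRect(b[:,:2].astype(np.float32)))
E
```

```text
time: 18.9
tool_pos: [0.5746, -0.0974, 0.0374]
ee_rot: [-3.128, -0.001, -3.088]
wrist_force: [-1.9, -15.2, 1.3]
width: 0.0004
[ 0.57455744 -0.09742595  0.03742236] [ -1.45536707 -15.4730435    1.8614217 ]
top0 45 stop body y [0.16995511 0.18439406]
top11 53 stop body y [0.16970094 0.20209113]
361 ((0.03433990105986595, 0.027462191879749298), (0.022790703922510147, 0.2926039695739746), 0.14375022053718567)
scene0 111 stop body y [0.16832149 0.20144465]
scene11 116 stop body y [0.16815491 0.2014578 ]
473 ((0.03460739180445671, 0.02630026638507843), (0.02220066450536251, 0.292106956243515), 0.15737876296043396)
```

```bash
python3 -m inch '[{"linear":[0,-0.02,0],"twist":0,"gripper":0},{"linear":[0,-0.04,0],"twist":0,"gripper":0},{"linear":[0,-0.06,0],"twist":0,"gripper":0},{"linear":[0.002,-0.08,0],"twist":0,"gripper":0},{"linear":[0.003,-0.12,0],"twist":0,"gripper":0},{"linear":[0.004,-0.2,0],"twist":0,"gripper":0},{"linear":[0.005,-0.4,0],"twist":0,"gripper":0},{"linear":[0,-0.4,0.3],"twist":0,"gripper":0},{"linear":[0,-0.4,0.65],"twist":0,"gripper":0.1},{"linear":[-0.2,-0.3,1],"twist":0,"gripper":0.28}]'
python3 -m inch '[{"linear":[0,0.2,0.3],"twist":0,"gripper":0.28},{"linear":[0,0.6,0.6],"twist":0,"gripper":0.28},{"linear":[0,1,0.64],"twist":0,"gripper":0.28}]'
python3 -m inch '[{"linear":[0,0.33,0],"twist":0,"gripper":0.28},{"linear":[0,0.66,0],"twist":0,"gripper":0.28},{"linear":[0,1,0],"twist":0,"gripper":0.28}]'
python3 -m inch '[{"linear":[0,0.33,0],"twist":0,"gripper":0.28},{"linear":[0,0.66,0],"twist":0,"gripper":0.28},{"linear":[0,1,0],"twist":0,"gripper":0.28}]'
python3 - <<'E'
from h import *
o=robot.get_obs();print(o['tool_pos'],o['ee_rot'],o['wrist_force'],W(.033,.185))
E
```

```text
time: 19.83
tool_pos: [0.5558, -0.1216, 0.1355]
ee_rot: [3.14, -0.002, -3.088]
wrist_force: [-0.3, 0.0, 0.3]
width: 0.0103
time: 20.08
tool_pos: [0.5568, -0.027, 0.2045]
ee_rot: [-3.14, 0.008, -3.09]
wrist_force: [1.0, -0.0, 0.2]
width: 0.0262
time: 20.33
tool_pos: [0.5548, 0.0754, 0.1994]
ee_rot: [3.141, 0.001, -3.086]
wrist_force: [-0.1, -0.2, -0.1]
width: 0.0265
time: 20.58
tool_pos: [0.5546, 0.1755, 0.1989]
ee_rot: [3.141, -0.001, -3.086]
wrist_force: [1.1, -0.4, -0.1]
width: 0.0264
[0.55456713 0.175462   0.19886388] [ 3.14103937e+00 -5.32887759e-04 -3.08590669e+00] [ 1.06570443 -0.43535703 -0.06254709] (np.float64(0.5542843569320652), np.float64(0.22903383896546023))
```

```bash
python3 -m inch '[{"linear":[0,0.2,0],"twist":0,"gripper":0.28},{"linear":[0,0.4,0],"twist":0,"gripper":0.28},{"linear":[0,0.491,0],"twist":0,"gripper":0.28},{"linear":[0,0.491,-0.1],"twist":0,"gripper":0.28},{"linear":[0,0.491,-0.3],"twist":0,"gripper":0.28},{"linear":[0,0.491,-0.5],"twist":0,"gripper":0.28},{"linear":[0,0.491,-0.6],"twist":0,"gripper":0.28},{"linear":[0,0.491,-0.6],"twist":0,"gripper":0.28},{"linear":[0,0.491,-0.6],"twist":0,"gripper":0.28},{"linear":[0,0.491,-0.6],"twist":0,"gripper":0.28}]'
python3 - <<'E'
from h import *
s=snap('scene','scene12');o=robot.get_obs();print(o['tool_pos'],o['ee_rot'])
q=sawT(cloud(s),C0,YAW).reshape(-1,3)-sawT(o['tool_pos'],C0,YAW)
e=q[(abs(q[:,1])<.04)&(abs(q[:,0])<.014)&(q[:,2]>.004)&(q[:,2]<.06)]
print(np.percentile(e[:,1],[1,5,95,99]),e[:,2].min())
cv2.imwrite('pics/c12.png',cv2.resize(s['image'][240:340,340:440][:,:,::-1],(600,600),interpolation=cv2.INTER_CUBIC))
E
```

```text
time: 21.42
tool_pos: [0.5556, 0.2224, 0.1404]
ee_rot: [3.141, 0.002, -3.087]
wrist_force: [0.6, -0.6, 0.4]
width: 0.0259
[0.55580426 0.2226206  0.14085695] [ 3.14094591e+00  2.58472336e-03 -3.08689238e+00]
[-0.02555123 -0.02435466  0.02461886  0.0249144 ] 0.004984571677662197
```

View pics/c12.png

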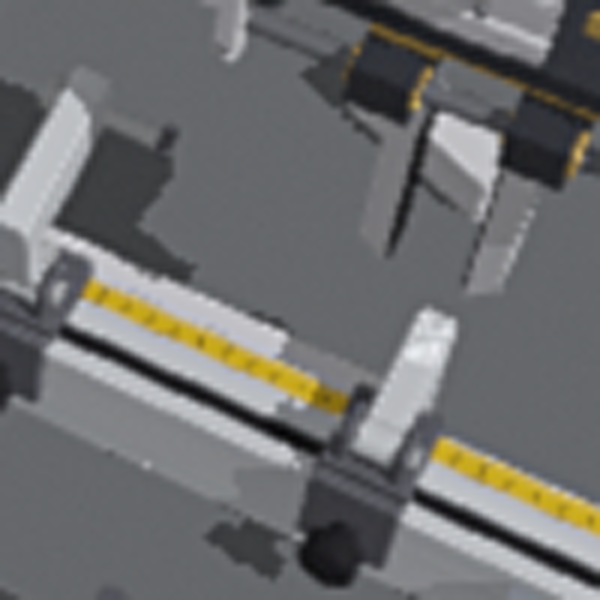

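```bash
python3 -m inch '[{"linear":[-0.01,0.065,0],"twist":0,"gripper":0.28},{"linear":[-0.01,0.065,0],"twist":0,"gripper":0.28},{"linear":[-0.01,0.065,0],"twist":0,"gripper":0.28},{"linear":[-0.01,0.065,0],"twist":0,"gripper":0.28},{"linear":[-0.01,0.065,0],"twist":0,"gripper":0.28},{"linear":[-0.01,0.065,0],"twist":0,"gripper":0.28}]'
python3 - <<'E'
from h import *
for i in range(1):
    s=snap('top','top12');o=robot.get_obs();print(o['tool_pos'],o['ee_rot'],sawT(o['tool_pos'],C0,YAW))
E
```

```text
time: 21.97
tool_pos: [0.5539, 0.2294, 0.1393]
ee_rot: [3.142, 0.0, -3.086]
wrist_force: [-0.3, -0.1, 0.5]
width: 0.0261
[0.55385568 0.22935365 0.1392882 ] [ 3.14156166e+00 -1.56244859e-05 -3.08619709e+00] [0.03258954 0.18534288 0.1392882 ]
```

```bash
python3 -m inch '[{"linear":[0,-0.004,-0.15],"twist":0,"gripper":0.28},{"linear":[0,-0.004,-0.3],"twist":0,"gripper":0.28},{"linear":[0,-0.004,-0.42],"twist":0,"gripper":0.28},{"linear":[0,-0.004,-0.52],"twist":0,"gripper":0.28},{"linear":[0,-0.004,-0.56],"twist":0,"gripper":0.28},{"linear":[0,-0.004,-0.56],"twist":0,"gripper":0.2},{"linear":[0,-0.004,-0.56],"twist":0,"gripper":0.19},{"linear":[0,-0.004,-0.56],"twist":0,"gripper":0.18}]'
python3 -m inch '[{"linear":[0,0,0],"twist":0,"gripper":0.165},{"linear":[0,0,0],"twist":0,"gripper":0.165},{"linear":[0,0,0],"twist":0,"gripper":0.158}]'
python3 -m inch '[{"linear":[0,0,0],"twist":0,"gripper":0.155},{"linear":[0,0,0],"twist":0,"gripper":0.155}]'
python3 -m inch '[{"linear":[0,0,0],"twist":0,"gripper":0.15},{"linear":[0,0,0],"twist":0,"gripper":0.15}]'
```

```text
time: 22.68
tool_pos: [0.5545, 0.2291, 0.0842]
ee_rot: [3.141, 0.002, -3.086]
wrist_force: [0.6, -1.3, 0.5]
width: 0.0168
time: 22.93
tool_pos: [0.5543, 0.229, 0.084]
ee_rot: [3.141, 0.001, -3.086]
wrist_force: [-0.4, 0.2, -0.1]
width: 0.0147
time: 23.1
tool_pos: [0.5539, 0.229, 0.0835]
ee_rot: [3.141, 0.0, -3.086]
wrist_force: [-0.3, -0.0, 0.4]
width: 0.0146
time: 23.27
tool_pos: [0.5539, 0.229, 0.0833]
ee_rot: [3.141, 0.0, -3.086]
wrist_force: [-0.1, -0.2, -0.3]
width: 0.0142
```

```bash
python3 -m inch '[{"linear":[0,0,0],"twist":0,"gripper":0.1},{"linear":[0,0,0],"twist":0,"gripper":0.1},{"linear":[0.002,0,0.045],"twist":0,"gripper":0.1},{"linear":[0.009,0,0.089],"twist":0,"gripper":0.1},{"linear":[0.02,0.001,0.133],"twist":0,"gripper":0.1},{"linear":[0.036,0.002,0.175],"twist":0,"gripper":0.1},{"linear":[0.055,0.003,0.216],"twist":0,"gripper":0.1},{"linear":[0.092,0.005,0.272],"twist":0,"gripper":0.1},{"linear":[0.137,0.007,0.323],"twist":0,"gripper":0.1},{"linear":[0.188,0.01,0.366],"twist":0,"gripper":0.1}]'
python3 - <<'E'
from h import *
s=snap('scene','scene13');o=robot.get_obs();print(o['tool_pos'],o['wrist_force'])
cv2.imwrite('pics/c13.png',cv2.resize(s['image'][230:350,330:450][:,:,::-1],(600,600),interpolation=cv2.INTER_CUBIC))
E
```

```text
time: 24.1
tool_pos: [0.5718, 0.2299, 0.1205]
ee_rot: [-3.141, -0.003, -3.086]
wrist_force: [-4.3, -0.1, -8.4]
width: 0.0133
[0.57362126 0.22998404 0.12178578] [-3.46636951  1.1870687  -6.06532249]
```

View pics/c13.png

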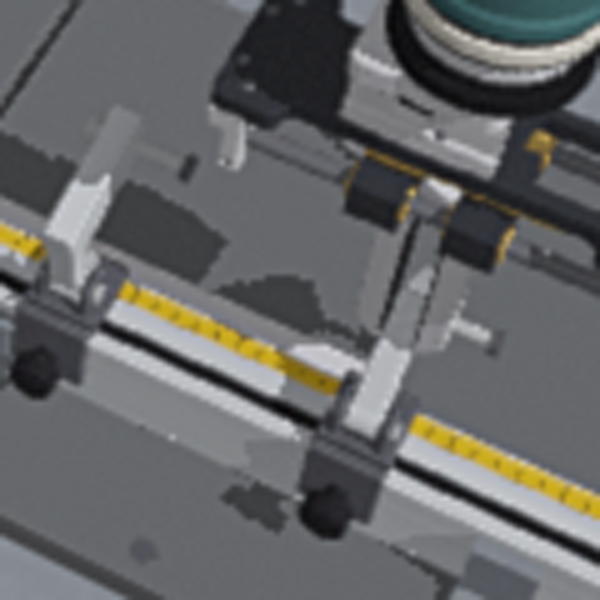

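```bash
python3 -m inch '[{"linear":[0.058,0.003,0.035],"twist":0,"gripper":0.1},{"linear":[0.12,0.007,0.061],"twist":0,"gripper":0.1},{"linear":[0.186,0.01,0.077],"twist":0,"gripper":0.1},{"linear":[0.262,0.014,0.084],"twist":0,"gripper":0.1},{"linear":[0.342,0.019,0.077],"twist":0,"gripper":0.1},{"linear":[0.41,0.022,0.06],"twist":0,"gripper":0.1},{"linear":[0.41,0.022,0.06],"twist":0,"gripper":0.1},{"linear":[0.41,0.022,0.06],"twist":0,"gripper":0.1}]'
python3 - <<'E'
from h import *
s=snap('scene','scene14');o=robot.get_obs();print(o['tool_pos'],o['wrist_force'])
cv2.imwrite('pics/c14.png',cv2.resize(s['image'][230:350,330:450][:,:,::-1],(600,600),interpolation=cv2.INTER_CUBIC))
q=sawT(cloud(s),C0,YAW).reshape(-1,3)
e=q[(q[:,1]>.179)&(q[:,1]<.191)&(q[:,0]>.0)&(q[:,0]<.12)&(q[:,2]>.095)&(q[:,2]<.19)]
for lo in np.arange(.0,.12,.008):
    f=e[(e[:,0]>=lo)&(e[:,0]<lo+.008)]
    if len(f):print(round(lo,3),len(f),np.percentile(f[:,2],[5,50,95]).round(3))
E
```

```text
time: 24.82
tool_pos: [0.6163, 0.2321, 0.1288]
ee_rot: [3.141, 0.007, -3.087]
wrist_force: [0.3, -0.9, -1.0]
width: 0.0093
[0.6156067  0.2321239  0.12826139] [-0.1069011   0.59614005  0.12828508]
0.032 1 [0.146 0.146 0.146]
0.056 1 [0.143 0.143 0.143]
0.064 6 [0.143 0.146 0.148]
0.072 14 [0.135 0.145 0.147]
0.08 52 [0.097 0.121 0.144]
0.088 10 [0.138 0.163 0.185]
0.096 28 [0.132 0.161 0.186]
0.104 3 [0.136 0.143 0.171]
```

View pics/c14.png

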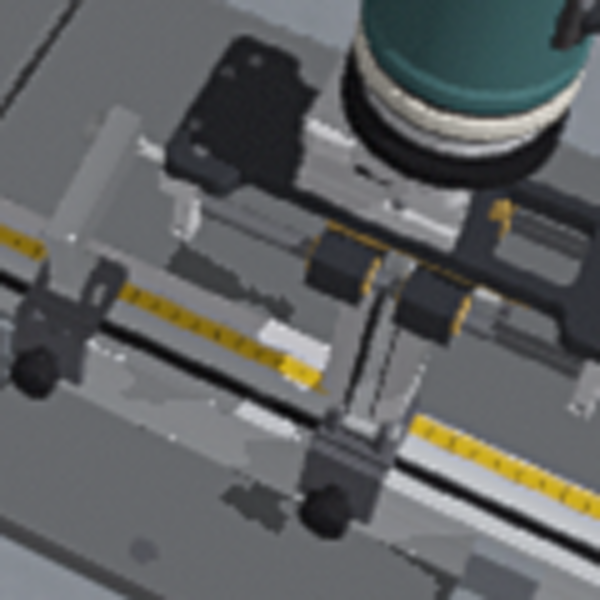

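The leaf came up to about upright (its top is level at 0.145), then slid out of the pads; the opening is now 9 mm. I'll lift off and push the foot's end back from the front with closed fingers.

```bash
python3 -m inch '[{"linear":[0.02,0,0.05],"twist":0,"gripper":0.1},{"linear":[0.02,0,0.25],"twist":0,"gripper":0.1},{"linear":[0.02,0,0.5],"twist":0,"gripper":0},{"linear":[-0.1,-0.01,0.6],"twist":0,"gripper":0},{"linear":[-0.4,-0.02,0.6],"twist":0,"gripper":0},{"linear":[-0.7,-0.03,0.6],"twist":0,"gripper":0},{"linear":[-1,-0.055,0.6],"twist":0,"gripper":0},{"linear":[-1,-0.055,0.6],"twist":0,"gripper":0}]'
python3 -m inch '[{"linear":[-0.1,0,0],"twist":0,"gripper":0},{"linear":[-0.13,0,-0.2],"twist":0,"gripper":0},{"linear":[-0.13,0,-0.4],"twist":0,"gripper":0},{"linear":[-0.13,0,-0.58],"twist":0,"gripper":0},{"linear":[-0.13,0,-0.62],"twist":0,"gripper":0},{"linear":[-0.13,0,-0.62],"twist":0,"gripper":0}]'
python3 - <<'E'
from h import *
s=snap('scene','scene15');o=robot.get_obs();print(o['tool_pos'],o['wrist_force'],sawT(o['tool_pos'],C0,YAW))
cv2.imwrite('pics/c15.png',cv2.resize(s['image'][210:340,330:460][:,:,::-1],(600,600),interpolation=cv2.INTER_CUBIC))
q=sawT(cloud(s),C0,YAW).reshape(-1,3)
e=q[(q[:,1]>.179)&(q[:,1]<.191)&(q[:,0]>.0)&(q[:,0]<.12)&(q[:,2]>.095)&(q[:,2]<.19)]
for lo in np.arange(.0,.12,.008):
    f=e[(e[:,0]>=lo)&(e[:,0]<lo+.008)]
    if len(f):print(round(lo,3),len(f),np.percentile(f[:,2],[5,50,95]).round(3))
E
```

```text
time: 25.53
tool_pos: [0.5092, 0.2265, 0.1866]
ee_rot: [3.142, -0.002, -3.084]
wrist_force: [0.1, 0.9, 0.1]
width: 0.0006
time: 26.03
tool_pos: [0.5005, 0.2264, 0.1227]
ee_rot: [-3.141, -0.002, -3.087]
wrist_force: [-0.3, -0.1, 0.7]
width: 0.0004
[0.50124151 0.22666603 0.12412195] [-0.09638489  0.2846825   0.18746958] [-0.02009281  0.18555049  0.12412195]
0.008 2 [0.141 0.141 0.142]
0.016 18 [0.141 0.143 0.146]
0.024 18 [0.142 0.143 0.146]
0.032 20 [0.142 0.143 0.146]
0.04 17 [0.142 0.145 0.146]
0.048 22 [0.143 0.145 0.146]
0.056 19 [0.143 0.144 0.146]
0.064 21 [0.142 0.145 0.146]
0.072 21 [0.143 0.145 0.147]
0.08 86 [0.097 0.121 0.144]
```

View pics/c15.png

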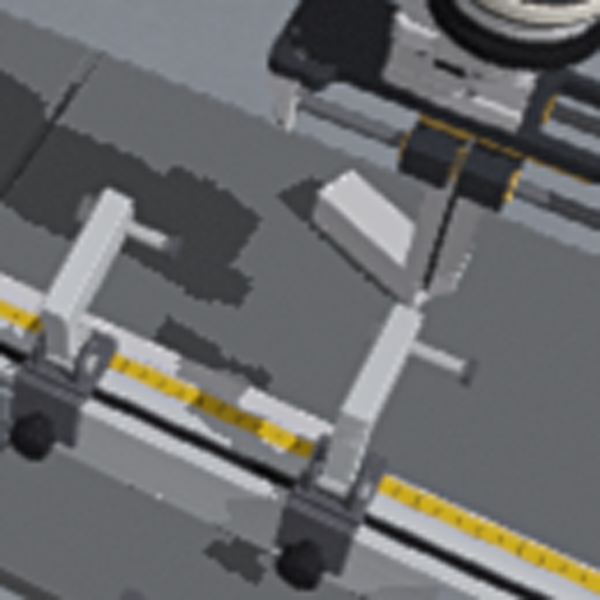

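```bash
python3 -m inch '[{"linear":[0.08,0.004,0],"twist":0,"gripper":0},{"linear":[0.16,0.008,0],"twist":0,"gripper":0},{"linear":[0.22,0.012,0],"twist":0,"gripper":0},{"linear":[0.27,0.015,0],"twist":0,"gripper":0},{"linear":[0.31,0.017,0],"twist":0,"gripper":0},{"linear":[0.35,0.019,0],"twist":0,"gripper":0},{"linear":[0.39,0.021,0],"twist":0,"gripper":0},{"linear":[0.42,0.023,0],"twist":0,"gripper":0},{"linear":[0.435,0.024,0],"twist":0,"gripper":0},{"linear":[0.435,0.024,0],"twist":0,"gripper":0}]'
python3 -m inch '[{"linear":[-0.1,-0.006,0],"twist":0,"gripper":0},{"linear":[-0.3,-0.016,0],"twist":0,"gripper":0},{"linear":[-0.7,-0.04,0.1],"twist":0,"gripper":0},{"linear":[-1,-0.06,0.3],"twist":0,"gripper":0},{"linear":[-1,-0.06,0.6],"twist":0,"gripper":0}]'
python3 -m inch '[{"linear":[-0.3,0.2,0.3],"twist":0,"gripper":0},{"linear":[-0.6,0.5,0.6],"twist":0,"gripper":0},{"linear":[-0.6,0.8,0.6],"twist":0,"gripper":0},{"linear":[-0.6,1,0.6],"twist":0,"gripper":0},{"linear":[-0.6,1,0.6],"twist":0,"gripper":0},{"linear":[-0.6,1,0.6],"twist":0,"gripper":0}]'
python3 - <<'E'
from h import *
s=snap('scene','scene16');snap('top','top16');o=robot.get_obs();print(o['tool_pos'],o['wrist_force'])
cv2.imwrite('pics/c16.png',cv2.resize(s['image'][190:350,270:450][:,:,::-1],(675,600),interpolation=cv2.INTER_CUBIC))
for t in('scene16','top16'):
    q=sawT(cloud(load(t)),C0,YAW).reshape(-1,3)
    for nm,a,b in(('far',.179,.191),('near',.040,.052)):
        e=q[(q[:,1]>a)&(q[:,1]<b)&(q[:,0]>.02)&(q[:,0]<.12)&(q[:,2]>.115)&(q[:,2]<.19)]
        m=(e[:,0]>.045)&(e[:,0]<.092);k=np.polyfit(e[m,0],e[m,2],1);print(t,nm,len(e),'theta',1.571+np.arctan(-k[0]))
    b=q[(q[:,2]>.042)&(q[:,2]<.048)&(q[:,0]>-.0)&(q[:,0]<.046)&(q[:,1]<.2)&(q[:,1]>-.2)]
    print(len(b),cv2.minAreaRect(b[:,:2].astype(np.float32)),np.sort(b[:,1])[[2,-3]])
for t in('top11','scene11'):
    q=sawT(cloud(load(t)),C0,YAW).reshape(-1,3)
    b=q[(q[:,2]>.042)&(q[:,2]<.048)&(q[:,0]>-.0)&(q[:,0]<.046)&(q[:,1]<.2)&(q[:,1]>-.2)]
    print(t,np.sort(b[:,1])[[2,-6,-5,-4,-3,-2]])
E
```

```text
time: 26.92
tool_pos: [0.5301, 0.2284, 0.1287]
ee_rot: [-3.14, -0.032, -3.084]
wrist_force: [-42.5, -6.7, 33.2]
width: 0.0003
time: 27.33
tool_pos: [0.4368, 0.2218, 0.1799]
ee_rot: [-3.139, -0.013, -3.085]
wrist_force: [0.1, -0.1, -1.2]
width: 0.0006
time: 27.83
tool_pos: [0.3844, 0.3237, 0.2441]
ee_rot: [-3.141, 0.0, -3.084]
wrist_force: [0.2, -0.4, -0.4]
width: 0.0003
[0.3845287  0.32232358 0.24350207] [1.10709155 0.1328808  0.02231286]
scene16 far 205 theta 1.952424354001371
scene16 near 201 theta 1.9640290362139872
476 ((0.034161172807216644, 0.018181294202804565), (0.021570295095443726, 0.2985370457172394), 0.03660362586379051) [-0.13000679  0.16541448]
top16 far 112 theta 1.5903746622491106
top16 near 121 theta 1.8342767092525345
457 ((0.034782469272613525, 0.021699070930480957), (0.021811941638588905, 0.2990358769893646), 0.2889016270637512) [-0.12762048  0.16816211]
top11 [-0.11635966  0.17343302  0.17375399  0.17922339  0.17936835  0.17948947]
scene11 [-0.12971907  0.16643558  0.16759117  0.16943769  0.1703968   0.171316  ]
```

View pics/c16.png

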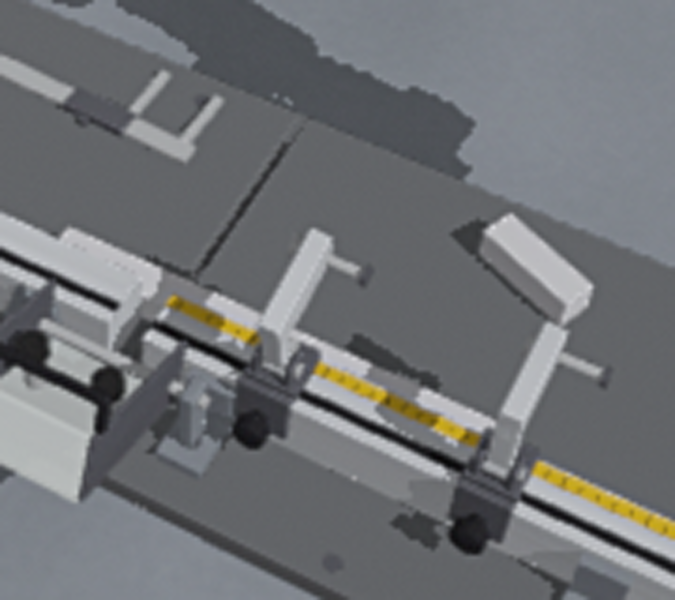

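View pics/top16.png

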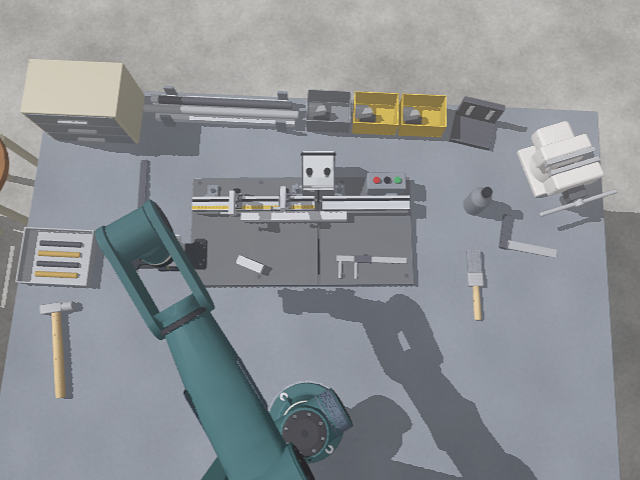

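```bash
python3 - <<'E'
from h import *
for t in('scene16','top16'):
    q=sawT(cloud(load(t)),C0,YAW).reshape(-1,3)
    for nm,a,b in(('far',.179,.191),('near',.040,.052)):
        e=q[(q[:,1]>a)&(q[:,1]<b)&(q[:,0]>.01)&(q[:,0]<.12)&(q[:,2]>.12)&(q[:,2]<.19)]
        print(t,nm,[(round(lo,3),np.median(e[(e[:,0]>=lo)&(e[:,0]<lo+.008)][:,2]).round(3)) for lo in np.arange(.01,.1,.008) if ((e[:,0]>=lo)&(e[:,0]<lo+.008)).sum()>2])
    b=q[(q[:,2]>.074)&(q[:,2]<.082)&(q[:,0]>.05)&(q[:,0]<.09)&(q[:,1]<.22)&(q[:,1]>.15)]
    print(t,'stop body y',np.sort(b[:,1])[[2,-3]])
o=robot.get_obs();print(o['tool_pos'],sawT(o['tool_pos'],C0,YAW))
E
```

```text
scene16 far [(np.float64(0.01), np.float64(0.145)), (np.float64(0.018), np.float64(0.146)), (np.float64(0.026), np.float64(0.146)), (np.float64(0.034), np.float64(0.146)), (np.float64(0.042), np.float64(0.145)), (np.float64(0.05), np.float64(0.145)), (np.float64(0.058), np.float64(0.144)), (np.float64(0.066), np.float64(0.145)), (np.float64(0.074), np.float64(0.145)), (np.float64(0.082), np.float64(0.134))]
scene16 near [(np.float64(0.026), np.float64(0.156)), (np.float64(0.034), np.float64(0.156)), (np.float64(0.042), np.float64(0.154)), (np.float64(0.05), np.float64(0.153)), (np.float64(0.058), np.float64(0.15)), (np.float64(0.066), np.float64(0.149)), (np.float64(0.074), np.float64(0.146)), (np.float64(0.082), np.float64(0.145)), (np.float64(0.09), np.float64(0.139))]
scene16 stop body y [0.16820069 0.20144477]
top16 far [(np.float64(0.01), np.float64(0.134)), (np.float64(0.018), np.float64(0.146)), (np.float64(0.026), np.float64(0.146)), (np.float64(0.034), np.float64(0.144)), (np.float64(0.042), np.float64(0.146)), (np.float64(0.05), np.float64(0.144)), (np.float64(0.058), np.float64(0.144)), (np.float64(0.066), np.float64(0.146)), (np.float64(0.074), np.float64(0.146)), (np.float64(0.082), np.float64(0.141))]
top16 near [(np.float64(0.026), np.float64(0.148)), (np.float64(0.034), np.float64(0.156)), (np.float64(0.042), np.float64(0.152)), (np.float64(0.05), np.float64(0.153)), (np.float64(0.058), np.float64(0.151)), (np.float64(0.066), np.float64(0.15)), (np.float64(0.074), np.float64(0.146)), (np.float64(0.082), np.float64(0.145)), (np.float64(0.09), np.float64(0.142))]
top16 stop body y [0.16990811 0.18431328]
[0.3845287  0.32232358 0.24350207] [-0.13137289  0.28747689  0.24350207]
```

The far leaf is still at about 1.57 to 1.6. The straight push locked in its friction cone, because the foot's end wants to rise. I'll push along the end's arc instead, up and back.

```bash
python3 -m inch '[{"linear":[0.2,-0.2,0],"twist":0,"gripper":0},{"linear":[0.45,-0.45,0],"twist":0,"gripper":0},{"linear":[0.7,-0.7,-0.1],"twist":0,"gripper":0},{"linear":[0.9,-0.96,-0.3],"twist":0,"gripper":0},{"linear":[1,-0.96,-0.5],"twist":0,"gripper":0},{"linear":[1,-0.96,-0.8],"twist":0,"gripper":0},{"linear":[1,-0.96,-1],"twist":0,"gripper":0},{"linear":[1,-0.96,-1],"twist":0,"gripper":0},{"linear":[1,-0.96,-1],"twist":0,"gripper":0},{"linear":[1,-0.96,-1],"twist":0,"gripper":0}]'
python3 - <<'E'
from h import *
o=robot.get_obs();print(o['tool_pos'],sawT(o['tool_pos'],C0,YAW))
E
```

```text
time: 28.77
tool_pos: [0.485, 0.2266, 0.1453]
ee_rot: [3.141, 0.002, -3.087]
wrist_force: [-0.7, 0.5, 0.0]
width: 0.0002
[0.484981   0.22658603 0.14533526] [-0.03633316  0.18636413  0.14533526]
```

```bash
python3 -m inch '[{"linear":[0.1,-0.01,-0.15],"twist":0,"gripper":0},{"linear":[0.2,-0.012,-0.235],"twist":0,"gripper":0},{"linear":[0.3,-0.01,-0.235],"twist":0,"gripper":0},{"linear":[0.36,-0.005,-0.235],"twist":0,"gripper":0},{"linear":[0.4,-0.004,-0.235],"twist":0,"gripper":0},{"linear":[0.42,-0.002,-0.235],"twist":0,"gripper":0},{"linear":[0.42,-0.002,-0.235],"twist":0,"gripper":0}]'
python3 -m inch '[{"linear":[0.02,0.001,0.005],"twist":0,"gripper":0},{"linear":[0.035,0.002,0.02],"twist":0,"gripper":0},{"linear":[0.05,0.003,0.04],"twist":0,"gripper":0}]'
```

```text
time: 29.35
tool_pos: [0.5269, 0.227, 0.121]
ee_rot: [3.141, 0.001, -3.086]
wrist_force: [-0.7, 0.5, 0.3]
width: 0.0001
time: 29.6
tool_pos: [0.53, 0.2271, 0.1239]
ee_rot: [-3.141, -0.003, -3.086]
wrist_force: [-1.8, 0.2, -1.5]
width: 0.0004
```

```bash
python3 -m inch '[{"linear":[0.018,0.001,0.02],"twist":0,"gripper":0},{"linear":[0.036,0.002,0.04],"twist":0,"gripper":0},{"linear":[0.054,0.003,0.06],"twist":0,"gripper":0},{"linear":[0.072,0.004,0.08],"twist":0,"gripper":0}]'
python3 -m inch '[{"linear":[0.018,0.001,0.018],"twist":0,"gripper":0},{"linear":[0.036,0.002,0.035],"twist":0,"gripper":0},{"linear":[0.054,0.003,0.05],"twist":0,"gripper":0},{"linear":[0.072,0.004,0.065],"twist":0,"gripper":0}]'
python3 - <<'E'
from h import *
s=snap('scene','scene17');o=robot.get_obs();print(o['tool_pos'],o['wrist_force'],sawT(o['tool_pos'],C0,YAW))
q=sawT(cloud(s),C0,YAW).reshape(-1,3)
e=q[(q[:,1]>.179)&(q[:,1]<.191)&(q[:,0]>.03)&(q[:,0]<.12)&(q[:,2]>.12)&(q[:,2]<.19)]
print([(round(lo,3),np.median(e[(e[:,0]>=lo)&(e[:,0]<lo+.008)][:,2]).round(3)) for lo in np.arange(.03,.1,.008) if ((e[:,0]>=lo)&(e[:,0]<lo+.008)).sum()>2])
E
```

```text
time: 29.93
tool_pos: [0.5368, 0.2275, 0.1328]
ee_rot: [-3.141, -0.004, -3.086]
wrist_force: [-6.3, -0.9, 1.6]
width: 0.0006
time: 30.27
tool_pos: [0.5443, 0.228, 0.1401]
ee_rot: [-3.142, -0.003, -3.086]
wrist_force: [-6.1, -0.3, 3.0]
width: 0.0006
[0.5448521  0.22798329 0.1405597 ] [-6.1915649  -1.3150524   5.14304991] [0.02352427 0.18446934 0.1405597 ]
[(np.float64(0.03), np.float64(0.171)), (np.float64(0.038), np.float64(0.161)), (np.float64(0.046), np.float64(0.159)), (np.float64(0.054), np.float64(0.156)), (np.float64(0.062), np.float64(0.153)), (np.float64(0.07), np.float64(0.151)), (np.float64(0.078), np.float64(0.148)), (np.float64(0.086), np.float64(0.144)), (np.float64(0.094), np.float64(0.14))]
```

```bash
python3 -m inch '[{"linear":[-0.05,-0.003,0],"twist":0,"gripper":0},{"linear":[-0.2,-0.01,0],"twist":0,"gripper":0},{"linear":[-0.5,-0.03,0.1],"twist":0,"gripper":0},{"linear":[-0.8,-0.04,0.3],"twist":0,"gripper":0},{"linear":[-1,0.1,0.6],"twist":0,"gripper":0}]'
python3 -m inch '[{"linear":[-0.3,0.2,0.3],"twist":0,"gripper":0},{"linear":[-0.6,0.5,0.5],"twist":0,"gripper":0},{"linear":[-0.8,0.8,0.5],"twist":0,"gripper":0},{"linear":[-0.8,1,0.5],"twist":0,"gripper":0},{"linear":[-0.8,1,0.5],"twist":0,"gripper":0},{"linear":[-0.8,1,0.5],"twist":0,"gripper":0},{"linear":[-0.8,1,0.5],"twist":0,"gripper":0}]'
python3 - <<'E'
from h import *
s=snap('scene','scene18');snap('top','top18');o=robot.get_obs();print(o['tool_pos'],o['wrist_force'])
cv2.imwrite('pics/c18.png',cv2.resize(s['image'][190:350,270:450][:,:,::-1],(675,600),interpolation=cv2.INTER_CUBIC))
for t in('scene18','top18'):
    q=sawT(cloud(load(t)),C0,YAW).reshape(-1,3)
    for nm,a,b in(('far',.179,.191),('near',.040,.052)):
        e=q[(q[:,1]>a)&(q[:,1]<b)&(q[:,0]>.045)&(q[:,0]<.095)&(q[:,2]>.135)&(q[:,2]<.17)]
        k=np.polyfit(e[:,0],e[:,2],1);print(t,nm,len(e),'theta',1.571+np.arctan(-k[0]))
    b=q[(q[:,2]>.074)&(q[:,2]<.082)&(q[:,0]>.05)&(q[:,0]<.09)&(q[:,1]<.22)&(q[:,1]>.15)]
    print('stop body y',np.sort(b[:,1])[[2,-3]])
    b=q[(q[:,2]>.041)&(q[:,2]<.049)&(q[:,0]>.015)&(q[:,0]<.049)&(q[:,1]<.2)&(q[:,1]>-.2)]
    print('bar',cv2.minAreaRect(b[:,:2].astype(np.float32)),np.sort(b[:,1])[[2,-3]])
    print([(round(lo,2),b[(b[:,1]>lo)&(b[:,1]<lo+.05)][:,0].min().round(4)) for lo in np.arange(-.13,.16,.05)])
    for nm,x0,x1,y0,y1 in(('cut',-.15,-.05,.1,.2),):
        b=q[(q[:,2]>.04)&(q[:,2]<.05)&(q[:,0]>x0)&(q[:,0]<x1)&(q[:,1]>y0)&(q[:,1]<y1)]
        print(nm,cv2.minAreaRect(b[:,:2].astype(np.float32)))
E
```

```text
time: 30.73
tool_pos: [0.4425, 0.2357, 0.1963]
ee_rot: [-3.138, -0.006, -3.089]
wrist_force: [1.4, 0.8, -0.7]
width: 0.0006
time: 31.32
tool_pos: [0.366, 0.3375, 0.2488]
ee_rot: [-3.141, 0.001, -3.087]
wrist_force: [0.6, -0.2, -0.5]
width: 0.0006
[0.36620007 0.33701441 0.24856722] [ 0.049874   -0.02368432  0.17940159]
scene18 far 163 theta 1.939217729702228
scene18 near 137 theta 1.8371351079796694
stop body y [0.16836791 0.20143882]
bar ((0.03516342490911484, 0.01802423596382141), (0.025206349790096283, 0.29728028178215027), 0.8200809359550476) [-0.12947417  0.16434595]
[(np.float64(-0.13), np.float64(0.0242)), (np.float64(-0.08), np.float64(0.0237)), (np.float64(-0.03), np.float64(0.023)), (np.float64(0.02), np.float64(0.0242)), (np.float64(0.07), np.float64(0.0236)), (np.float64(0.12), np.float64(0.0236))]
cut ((-0.10218195617198944, 0.14502078294754028), (0.07632242143154144, 0.028125233948230743), 68.61328125)
top18 far 74 theta 1.923319258665063
top18 near 67 theta 1.8186616966056572
stop body y [0.17010577 0.1846152 ]
bar ((0.036079902201890945, -0.009727194905281067), (0.02590795047581196, 0.3685625195503235), 0.12115606665611267) [-0.12787873  0.17088299]
[(np.float64(-0.13), np.float64(0.0244)), (np.float64(-0.08), np.float64(0.0232)), (np.float64(-0.03), np.float64(0.0253)), (np.float64(0.02), np.float64(0.0236)), (np.float64(0.07), np.float64(0.0236)), (np.float64(0.12), np.float64(0.0228))]
cut ((-0.10237370431423187, 0.1459476202726364), (0.07569960504770279, 0.02537524327635765), 67.04179382324219)
```

View pics/c18.png

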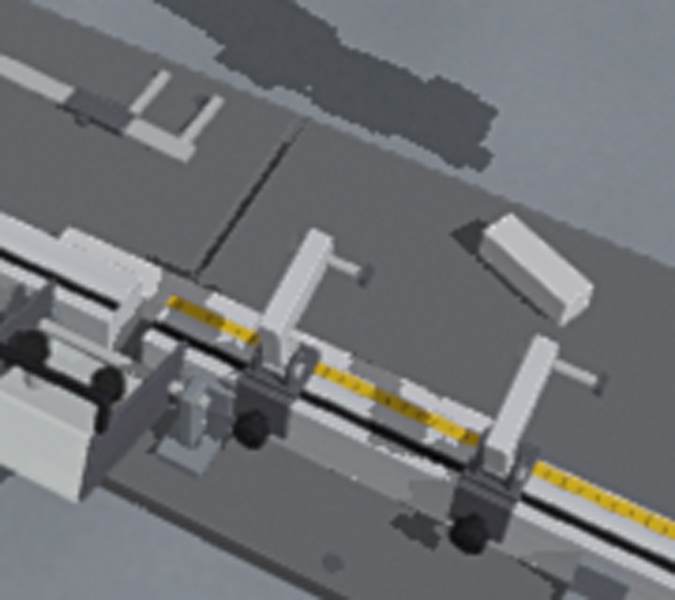

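```bash
python3 - <<'E'
from h import *
g=[cv2.cvtColor(load(t)['image'],cv2.COLOR_RGB2GRAY).astype(float) for t in('scene12','scene18')]
d=abs(g[0]-g[1]);print(d[245:275,280:315].max(),d[245:275,280:315].mean())
for a in g:
    p=a[244:276,276:318];print(p[6:22:5,4:24].astype(int).tolist())
q=[cv2.phaseCorrelate(g[0][240:272,280:312],g[1][240:272,280:312])];print(q)
E
```

```text
66.0 13.766666666666667
[[105, 100, 100, 103, 105, 97, 59, 79, 120, 92, 74, 60, 57, 61, 63, 62, 63, 63, 64, 64], [187, 187, 187, 188, 189, 189, 190, 191, 198, 181, 176, 191, 191, 193, 193, 195, 198, 196, 190, 162], [152, 193, 194, 194, 194, 191, 189, 187, 186, 185, 185, 186, 186, 186, 186, 186, 187, 186, 189, 197], [196, 188, 137, 86, 83, 60, 27, 25, 43, 81, 125, 170, 190, 192, 192, 190, 189, 188, 186, 184]]
[[101, 96, 96, 98, 100, 98, 96, 107, 131, 109, 102, 96, 94, 98, 99, 100, 100, 101, 101, 99], [181, 182, 184, 184, 184, 185, 185, 186, 194, 176, 171, 185, 186, 187, 188, 189, 192, 188, 184, 161], [148, 188, 189, 189, 189, 187, 185, 183, 182, 180, 180, 181, 182, 181, 182, 182, 181, 182, 184, 192], [192, 182, 132, 86, 79, 57, 25, 21, 42, 79, 121, 165, 186, 187, 187, 186, 184, 182, 182, 180]]
[((-0.1919290249856438, 0.08818531733230905), 0.8459808163216828)]
```

```bash
python3 - <<'E'
from h import *
for t in('scene12','scene18'):
    g=cv2.cvtColor(load(t)['image'],cv2.COLOR_RGB2GRAY)
    print(t);print(g[248:258:2,280:296])
E
```

```text
scene12
[[103 103 104 103 104 100  70  60  61  61  64  63  63  64  65  64]
 [105 100 100 103 105  97  59  79 120  92  74  60  57  61  63  62]
 [191 186 158 109  81  97 144 210 200 197 196 191 163 112  90  62]
 [188 189 190 191 189 189 198 188 192 191 191 193 194 196 197 197]
 [186 186 186 187 188 187 188 188 190 187 187 185 177 190 192 191]]
scene18
[[100  99 100 100  98 100  99  99 100  99  99  98 101  99 100 100]
 [101  96  96  98 100  98  96 107 131 109 102  96  94  98  99 100]
 [187 181 154 104  77  94 141 204 193 191 189 184 164 129 111  96]
 [183 184 185 186 184 184 193 183 188 186 187 188 188 190 191 191]
 [180 180 181 183 183 183 182 183 185 182 182 181 172 185 187 187]]
```

The bar's tail edge sits on the same pixels before and after the flip, apart from lighting: column 287, row 250. So the bar hasn't moved, and I'm handing in.

```bash
python3 -c "
from bench import robot
print(robot.close_job())"
```

```text
the job is handed in; nothing more can be done
None
```

The job is handed in, at about 31 s on the clock. The bar is gauged against the far stop and that stop is flipped back up. No verdict was reported.

**What I did**
- **Flip down:** I flipped the far stop down until it met its rest. Its top was level at about 91.5 mm.
- **Gauge:** I pushed the bar flat to the fence, then along it onto the button. I held it there for about 0.8 s, then flipped the stop back up.

**Last checks**

| Check | Result |
|---|---|
| Far leaf | about 1.92–1.94 rad, well past upright |
| Near leaf | still up, about 1.82–1.84 rad |
| Stop body | same position as at the start, within measurement |
| Bar | flush with the fence; tail on the same pixels before and after the flip |
| Cut piece | not touched; same place in the pictures |
| Other things | not touched, not measured separately |
| Robot | clear of everything |

**What went wrong or disagreed**
- **Fingertip length:** The fingertips ended about level with the reported TCP, not 22 mm ahead of it. My first pinch was therefore shallow and slipped at about 0.35 rad. I finished the flip down by pressing from above.
- **Flip up:** The pinch slid off again at about upright. My first straight push on the foot then jammed and reached about 54 N at the wrist (42 N of it level), through the fingertips. I saw no shift of the stop or bar. I redid it along the foot's arc at about 6–8 N.
- **Push force:** The wrist read about 15–16.6 N during the hold. Sliding friction was about 7–8 N, so the force on the button was about 8–9 N. I worked that out; I could not measure it directly.

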